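# Move a culture dish to the microscope stage with a flat lifter and cover it

## Robot

A 6-joint arm with a two-finger parallel gripper is mounted at the origin on the work surface. World frame = base frame: x ahead of the robot, y to its left, z up, the work surface at z = 0. Lengths are in m, angles in rad, forces in N, time in s.
With the tool pointing down it reaches from about 0.3 to 0.875 m from the base axis. Payload 6.4 kg.
Tool frame: the origin (TCP) lies at the very end of the fingers, on their centre line; the grasp point (between the pads) lies 19 mm behind it (robot.grasp_offset is the z of the grasp point in the tool frame, in m); z points along the fingers, x is the direction in which the jaws open and shut, and the axes are right-handed (so a half turn about z gives the same grasp; the last joint's range is limited). The gripper opens to 85 mm and grips with 20 to 120 N. Pads are 22 mm wide; open, the fingers measure 114 mm over their backs; the gripper's body (76 mm by 85 mm) begins 54 mm behind the grasp point. The pads swing forward as they close: fully open they stand 13 mm farther back than shut.
Start: joints at [1.069, 0.181, 1.607, -0, 1.354, -0.206], TCP at [0.168, 0.55, 0.231] pointing down, gripper open.
Joint ranges: [-2.99, 2.99], [-0.89, 2.07], [0.3, 2.58], [-1.14, 4.28], [0, 2.63], [-3.12, 3.12]. Speed limits (rad/s): [2.57, 2.57, 3.01, 3.14, 3.14, 3.14].

## Interface

Orientations are given as a rotation vector (axis times angle).
In Python, from cell import robot gives the robot as it stands. The module is installed in compiled form; this text tells all that it offers.
- The arm moves only by the tool drive_tool, never from a script. Its argument "rows" is a list of rows, each a list of 2 entries, a list of its own where there are three numbers: the shift along the tool's x, y, z in m, then the turn about the tool's z in degrees. In form: [[[x, y, z], yaw], ...]. A call has 1 to 12 rows; each row shifts and turns the pose as measured when the row begins, along the tool's axes as they then stand; what a row does not reach is not made up. A row lasts 1/10 s, in which the tool goes at most 50 mm and 8.59 degrees, less where a joint would pass 70% of its speed; a pose out of reach is approached as far as the arm can. A call is refused whole if a number of a shift passes 0.05 or a number of a turn 8.59, either way. A call with a gripper value outside its range is refused whole. "fingers" is the closure, from 0 (fully open) to 1 (shut), set as the call begins (left out, the last holds). The fingers move at their own pace and stop on an object; the grip force is fixed at half the most. Time passes only in rows, so rows that do not move let the fingers close. It gives the time, the measured TCP pose, the force and the opening at its end, in the units of the state.
- robot.read_state(): the state, without advancing time (a new reading comes with each control period).
- robot.capture(name): name is "scene" or "top" or "wrist"; returns the picture (420x560x3 uint8, red, green, blue); there is no depth.
- robot.camera_info(name): a dict with "camera_matrix" (3x3 intrinsics, pixels), "rvec" (rotation vector, rad) and "tvec" (3), from world to camera coordinates, as OpenCV has them. Camera axes: x right, y down, z forward; pixel columns grow to the right and rows downward; lengths in m; the calibration is good to about 2 mm. The wrist camera is an equidistant fisheye: a pixel r from the principal point sees the ray r / f radians off the axis. A picture is of the moment at which its call begins: read the wrist's pose just before it. camera_info takes no time and is no camera call; for the wrist camera it gives the pose at the moment of the call.
- robot.job_done(): hands the job in, once; it reports no verdict.
Trained networks look in the newest picture that a camera, given by its name, has taken for a name from the list of things; names that differ only in an ending like _2 or _b are one class to them, and where a whole thing is asked for, a point or a joint stands for the part that bears it (a point fixed in the world has none). Each returns a list of dicts, best first, with "score" (0 to 1); they miss things now and then, are a little off and sometimes report something else, mostly with a low value. They report only what shows in the picture. A call takes as long as a camera call. They do not tell look-alikes from the thing itself.
- robot.spot_in(name, camera): "at" ([column, row] in pixels, amid what is visible of it).
The state is a dict: "time_s": time; "qpos": joint angles; "joint_vel": joint speeds; "joint_efforts": joint torques, N m; "ee_pos": TCP position; "ee_rot": TCP orientation; "force": force on the tool from outside, world axes, zero at the start; "wrist_torque": the same for the moment, N m; "grip_width": finger opening in m.
Only numpy, scipy, OpenCV 4.12 (cv2) and the standard library are available. Lean on these libraries where they do the work, as an engineer would, in place of code of your own. Each camera call takes 0.05 s, during which the arm holds its last target.

## Task

The culture dish on the slotted rack must go onto the stage table: slide the flat steel lifter under the dish, lift it off, keep it level, and set it down in the middle of the stage table by lowering the blade into the table's slot and drawing it out; never touch the dish with the fingers. Then lay the lifter lengthwise in the middle of its rubber mat again, and last put the black cover, knob up, over the dish so that it sits flat on the table. Leave everything else on the bench where it is.

Things in the scene. Friction and masses are not known exactly. Their poses are not given: they have to be found in the camera images.
- dish: closed flat round culture dish, clear shell with a pale filling, 94 mm in diameter and 15 mm high, 70 g, too wide for the gripper. Origin: centre of its underside; z up. It lies on the two rails of the rack, its underside 22 mm above the bench.
- rack: fixed low dark steel rack 110 (x) by 104 (y) mm. Origin: centre of its underside, on the bench. On an 8 mm base plate two rails run along x, tops 22 mm above the bench, inner faces at y = -30 and +30 mm. Slide the lifter in from the open -x end, between the rails, towards +x (roughly the robot's left); at the +x end each rail has a stop 8 mm higher that holds the dish.
- stage: fixed aluminium stage table, a plate 140 by 140 mm, 8 mm thick, top 90 mm above the bench, on four corner posts. Origin: on the bench below the plate's centre. A slot 60 mm wide (y from -30 to +30 mm) runs along x, open at the -x edge, from x = -70 to x = +55 mm; an engraved ring 98 mm in diameter round the centre shows the dish's place.
- stage_center (a point): centre of the stage table's top face (90 mm above the bench, over the slot), where the dish's centre belongs; axes as the stage table's.
- lifter: flat lifter (spatula): black handle bar x = -55 to 45 mm, 16 mm wide (y), 34 mm high; steel neck 20 mm wide, 4 mm thick to x = 92 mm; flat steel blade 44 mm wide, 3 mm thick to x = 185 mm (last 7 mm 34 mm wide). 160 g. Origin: on the underside below the grip on the handle; x to the blade's tip, z up; the whole underside is level at z = 0. Lies on the mat.
- lifter_mid (a point): point on the lifter's underside halfway along its length (x = 65 mm in the lifter's frame).
- mat: fixed grey rubber mat, 260 mm (x) by 110 mm (y), 3 mm thick, the lifter's place. Origin: centre of its underside, on the bench; the lifter lies lengthwise along its x.
- cover: round black plastic cover, mouth down, 124 mm outside and 116 mm inside diameter, 36 mm high, 31 mm deep inside, 200 g; on top in the middle an upright cylindrical knob 24 mm in diameter, 30 mm high (36 to 66 mm above the rim). Origin: centre of its lower rim; z up. It stands on the bench.
- bowl: bystander: white bowl, mouth up, 110 mm wide, 50 mm high. Origin: centre of its underside.
- bottle: bystander: amber bottle, 56 mm in diameter, 120 mm high. Origin: centre of its underside.
- tipbox: bystander: open grey divided box 75 by 110 by 50 mm. Origin: centre of its underside.
- slidebox: bystander: flat green slide box 70 by 110 by 35 mm. Origin: centre of its underside.
- jar: bystander: glass jar, 60 mm in diameter, 80 mm high. Origin: centre of its underside.
- beaker: bystander: glass beaker, 64 mm in diameter, 80 mm high. Origin: centre of its underside.
- can: bystander: metal can, 50 mm in diameter, 90 mm high. Origin: centre of its underside.
There are look-alikes about, which are no part of the job. There is more than one size of the rack; the one meant has the size given above.

How it is judged:
On the way, in this order (a step that is already met when the one before it is completed fails the run):
1. the dish is lifted clear of the rack on the lifter, level (z of dish in the frame of rack above 0.035 m and contact force between dish and lifter above 0.2 N and contact force between dish and rack below 0.05 N and angle between dish's own z axis and vertical below 0.25 rad), for 0.2 s.
2. the dish lies flat in the middle of the stage table, off the lifter (horizontal distance between dish and stage_center below 0.012 m and z of dish in the frame of stage_center between -0.003 and 0.004 m and angle between dish's own z axis and vertical below 0.06 rad and contact force between dish and lifter below 0.05 N and linear speed of dish below 0.02 m/s), for 0.3 s.
3. the lifter lies on its mat again, released (x of lifter_mid in the frame of mat between -0.04 and 0.04 m and y of lifter_mid in the frame of mat between -0.035 and 0.035 m and z of lifter_mid in the frame of mat between -0.001 and 0.008 m and angle between lifter's own z axis and vertical below 0.06 rad and angle between the x axis of lifter and the x axis of mat, either way round below 0.35 rad and contact force between the fingers and lifter below 0.05 N), for 0.2 s.
At the end, for the whole second after the job is handed in: Dish flat on the stage table, within 12 mm of its centre; lifter released on the mat, its middle within 40 mm (along) and 35 mm (across) of the mat's, 0.35 rad of its long axis; cover flat on the table over the dish (centres within 14 mm), released; all at rest (all of step 2 and all of step 3 and horizontal distance between cover and dish below 0.014 m and z of cover in the frame of stage_center between -0.003 and 0.004 m and angle between cover's own z axis and vertical below 0.06 rad and contact force between the fingers and cover below 0.05 N and linear speed of each of cover, lifter below 0.02 m/s); the robot touches nothing.
It fails at once if the fingers touch the dish (contact force between the fingers and dish above 0.5 N).
It fails at once if the dish tips by more than 0.4 rad (angle between dish's own z axis and vertical above 0.4 rad).
It fails at once if a bystander is moved by more than 30 mm (distance of any of bowl, bottle, tipbox, slidebox, jar, beaker, can from where it was at the start of the episode above 0.03 m).
It also fails if it takes over 72 s, if anything falls off the work surface, if the arm or the gripper's body presses on something with over 40 N, if the wrist force passes 120 N, or if a joint passes its speed limit or range.

## Working session

There is one attempt and no reset: what is moved stays moved. The work goes in short steps, Python scripts to look and compute and a tool call to move; the robot and the scene stay as the last step left them, time stands still between calls to the robot, and variables do not carry over. Pictures are saved under pics/ and viewed, and the job is handed in when it is done.

Besides the shell and the picture viewer there is one more tool, called by a JSON object that holds its "api" and its "payload". drive_tool: Moves the arm, as the interface text tells. Its arguments: {"type":"object","properties":{"rows":{"type":"array","items":{"type":"array"}},"fingers":{"type":"number"}},"required":["rows"]}

```bash
mkdir -p pics; ls
cat > h.py <<'E'
import numpy as np, cv2
from cell import robot
def cap(cam,name):
    im=robot.capture(cam); cv2.imwrite(f'pics/{name}.png',im[:,:,::-1]); return im
def ray(cam,px):
    i=robot.camera_info(cam); K=np.array(i['camera_matrix']); R=cv2.Rodrigues(np.array(i['rvec'],float))[0]; t=np.array(i['tvec'],float).ravel()
    x=(px[0]-K[0,2])/K[0,0]; y=(px[1]-K[1,2])/K[1,1]
    if cam=='wrist':
        r=np.hypot(x,y); d=np.array([x/r*np.sin(r),y/r*np.sin(r),np.cos(r)]) if r>1e-9 else np.array([0,0,1.])
    else: d=np.array([x,y,1.])
    return -R.T@t, R.T@d
def at(cam,px,z):
    c,d=ray(cam,px); return (c+d*(z-c[2])/d[2])
def proj(cam,P):
    i=robot.camera_info(cam); K=np.array(i['camera_matrix']); R=cv2.Rodrigues(np.array(i['rvec'],float))[0]; t=np.array(i['tvec'],float).ravel()
    P=np.atleast_2d(P)@R.T+t
    if cam=='wrist':
        rho=np.hypot(P[:,0],P[:,1]); th=np.arctan2(rho,P[:,2]); u=P[:,:2]*(th/np.maximum(rho,1e-9))[:,None]
    else: u=P[:,:2]/P[:,2:]
    return u@np.diag([K[0,0],K[1,1]])+[K[0,2],K[1,2]]
E
python3 - <<'E'
from h import *
s=robot.read_state(); print(s, robot.grasp_offset)
for c in ('scene','top','wrist'):
    cap(c,c+'0'); i=robot.camera_info(c); print(c,i)
for n in ['dish','rack','stage','lifter','mat','cover','bowl','bottle','tipbox','slidebox','jar','beaker','can']:
    print(n,[(np.round(d['at']).tolist(),round(d['score'],2)) for d in robot.spot_in(n,'top')])
E
```

```text
pics
{'time_s': 0.0, 'qpos': array([ 1.06869750e+00,  1.81536802e-01,  1.60799034e+00, -3.07948483e-05,
        1.35379371e+00, -2.06306005e-01]), 'joint_vel': array([ 0.00022382, -0.00138659, -0.00086503,  0.00081378, -0.0003262 ,
        0.00034114]), 'joint_efforts': array([-2.80033164e-04, -4.44893897e+01, -3.51333296e+01, -2.08337497e-04,
        9.46120330e-03,  3.64871056e-06]), 'ee_pos': array([0.1673403 , 0.54954314, 0.23039507]), 'ee_rot': array([ 2.52392797e+00,  1.86940540e+00, -2.44584472e-03]), 'force': array([-0.24573701,  0.02609991,  0.84207777]), 'wrist_torque': array([0.04498081, 0.01029977, 0.00721086]), 'grip_width': 0.08550580549066254} -0.0187
scene {'camera_matrix': array([[518.4545444 ,   0.        , 280.84765929],
       [  0.        , 518.4545444 , 211.58719678],
       [  0.        ,   0.        ,   1.        ]]), 'rvec': array([ 2.42021114,  0.93769816, -0.2552122 ]), 'tvec': array([-0.39430368, -0.21835883,  1.57174753])}
top {'camera_matrix': array([[460.46902879,   0.        , 283.748357  ],
       [  0.        , 460.46902879, 197.24133606],
       [  
[... 358 characters left out ...]
 -1.72571737, -0.25023982]), 'tvec': array([-0.5741628 , -0.03854517,  0.37967837])}
dish [([322.0, 181.0], 0.72), ([418.0, 220.0], 0.41)]
rack [([306.0, 188.0], 0.77)]
stage [([186.0, 189.0], 0.61)]
lifter [([404.0, 211.0], 0.76), ([185.0, 190.0], 0.68)]
mat [([417.0, 216.0], 0.97)]
cover [([264.0, 135.0], 0.79)]
bowl [([269.0, 218.0], 0.69), ([115.0, 155.0], 0.52), ([415.0, 217.0], 0.2)]
bottle [([194.0, 106.0], 0.96), ([116.0, 155.0], 0.48)]
tipbox [([316.0, 100.0], 0.94), ([327.0, 235.0], 0.33)]
slidebox [([330.0, 234.0], 0.55), ([265.0, 134.0], 0.16)]
jar [([378.0, 104.0], 0.72)]
beaker [([116.0, 157.0], 0.24)]
can [([114.0, 158.0], 0.61), ([185.0, 167.0], 0.48), ([420.0, 220.0], 0.41)]
```

Run:
```python
import cv2
a=cv2.imread('pics/top0.png'); cv2.imwrite('pics/top0z.png',cv2.resize(a[70:330,60:500],None,fx=1.8,fy=1.8,interpolation=cv2.INTER_CUBIC))
```

```text
(no output)
```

View pics/top0.png

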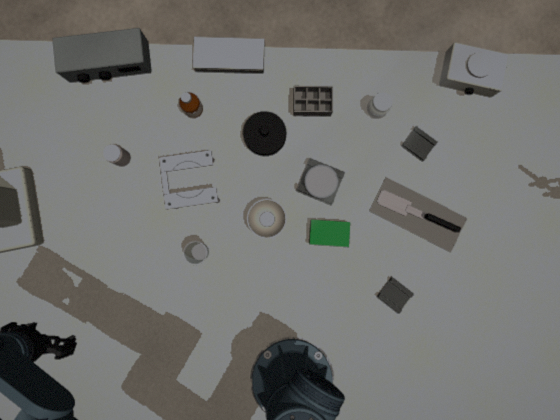

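View pics/scene0.png

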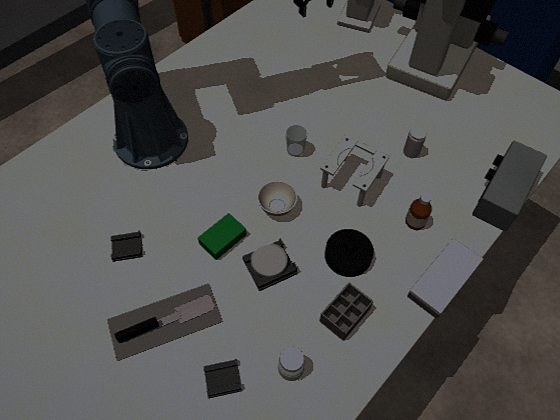

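View pics/wrist0.png

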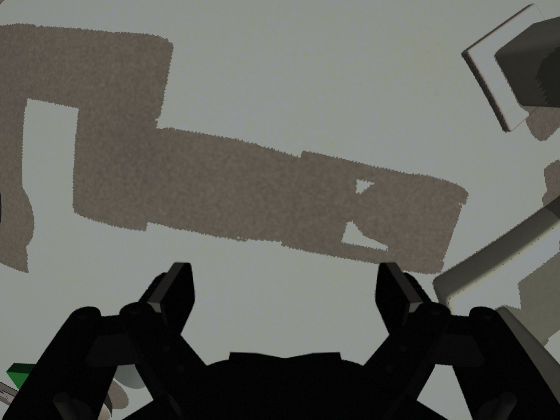

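```bash
sleep 1
```

```text
(no output)
```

View pics/top0z.png

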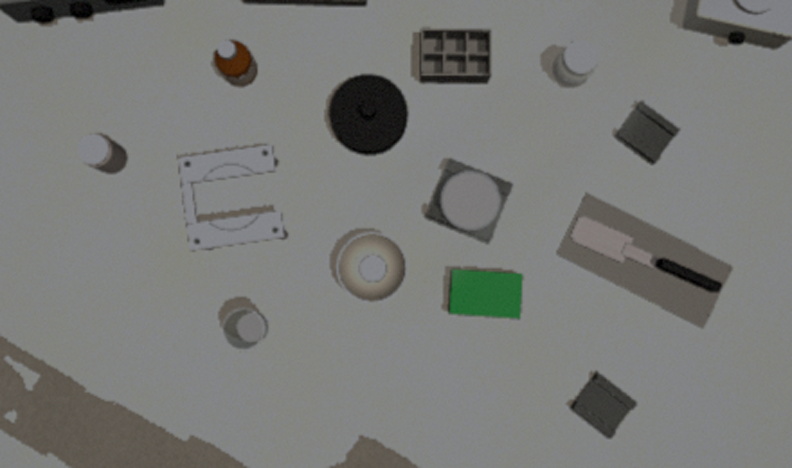

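The top view (up = +x, left = +y) shows these items:
- The lifter on the mat at (418,212), with its blade pointing up-left.
- The full rack with the dish at (320,181), and two small look-alike racks at (418,144) and (395,294).
- The stage at (188,180), with its slot opening to the right.
- The cover at (264,133).

Next I'll zoom in to measure corners.

```bash
cat > crop.py <<'E'
import cv2,sys
src,x0,y0,x1,y1,f,out=sys.argv[1:]; x0,y0,x1,y1,f=map(int,(x0,y0,x1,y1,f))
a=cv2.imread(src)[y0:y1,x0:x1]; a=cv2.convertScaleAbs(a,alpha=1.5,beta=10); a=cv2.resize(a,None,fx=f,fy=f,interpolation=cv2.INTER_CUBIC)
for k in range(0,x1-x0,10):
    cv2.line(a,(k*f,0),(k*f,6),(0,0,255),1); cv2.putText(a,str(x0+k),(k*f,16),0,.35,(0,0,255),1)
for k in range(0,y1-y0,10):
    cv2.line(a,(0,k*f),(6,k*f),(0,0,255),1); cv2.putText(a,str(y0+k),(7,k*f+4),0,.35,(0,0,255),1)
cv2.imwrite(out,a)
E
python3 crop.py pics/top0.png 290 150 350 210 9 pics/c_rack.png
python3 crop.py pics/top0.png 150 140 230 215 8 pics/c_stage.png
python3 crop.py pics/top0.png 365 170 470 255 7 pics/c_mat.png
sleep 0.5
```

```text
(no output)
```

View pics/c_rack.png

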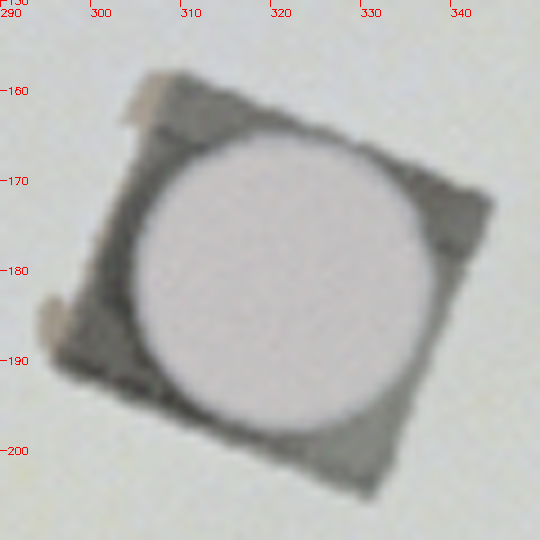

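View pics/c_stage.png

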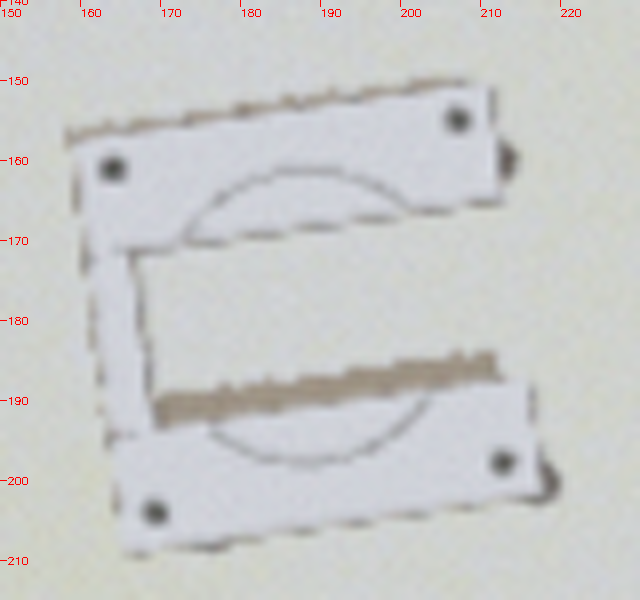

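View pics/c_mat.png

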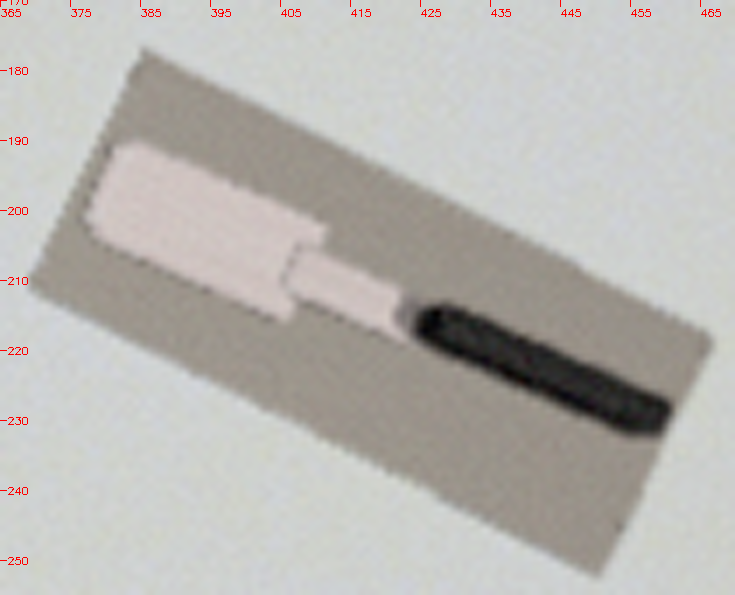

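```bash
cat > fit.py <<'E'
from h import *
def src(p,x0,y0,f): return ((p[0]+.5)/f-.5+x0,(p[1]+.5)/f-.5+y0)
def rigid(loc,w):
    loc=np.array(loc,float)[:,:2]; w=np.array(w)[:,:2]; a=loc-loc.mean(0); b=w-w.mean(0)
    th=np.arctan2((a[:,0]*b[:,1]-a[:,1]*b[:,0]).sum(),(a*b).sum())
    R=np.array([[np.cos(th),-np.sin(th)],[np.sin(th),np.cos(th)]]); t=w.mean(0)-R@loc.mean(0)
    res=(loc@R.T+t-w)*1000
    return t,th,res
def dofit(name,pts,x0,y0,f,cam='top'):
    loc=[p[1] for p in pts]; w=[at(cam,src(p[0],x0,y0,f),p[1][2]) for p in pts]
    t,th,res=rigid(loc,w); print(name,np.round(t,4),'deg',round(np.degrees(th),2),'res mm',np.round(res,1).tolist()); return t,th
E
python3 - <<'E'
from fit import *
print('cam',ray('top',(280,200))[0])
m=.001
dofit('stage',[((75,145),(.07,-.07,.09)),((493,85),(-.07,-.07,.09)),((538,500),(-.07,.07,.09)),((122,555),(.07,.07,.09))],150,140,8)
dofit('rack',[((180,70),(.055,-.052,.03)),((493,200),(-.055,-.052,.022)),((372,498),(-.055,.052,.008)),((52,362),(.055,.052,.0))],290,150,9)
print('dish',at('top',src((284,284),290,150,9),.037))
dofit('mat',[((145,48),(.13,-.055,.003)),((715,340),(-.13,-.055,.003)),((600,575),(-.13,.055,.003)),((28,290),(.13,.055,.003))],365,170,7)
dofit('lifter',[((327,228),(.092,-.022,.006)),((287,318),(.092,.022,.006)),((101,185),(.185,0,.006)),((667,420),(-.055,0,.03))],365,170,7)
for n,px,z in [('cover',(264,133),.036)]: print(n,at('top',px,z))
E
```

```text
cam [0.39986752 0.05117285 1.3119877 ]
stage [0.54   0.2905] deg 98.83 res mm [[1.3, 0.5], [-0.7, 0.6], [-0.2, -1.4], [-0.4, 0.3]]
rack [ 0.553  -0.0683] deg 68.47 res mm [[3.9, 0.4], [1.1, -2.3], [-1.9, 0.6], [-3.2, 1.3]]
dish [ 0.55022917 -0.06949028  0.037     ]
mat [ 0.4653 -0.3501] deg 64.22 res mm [[-0.5, 0.1], [1.2, -0.1], [-1.5, -0.3], [0.8, 0.4]]
lifter [ 0.445  -0.4087] deg 67.55 res mm [[1.2, -1.0], [-2.4, -0.6], [0.8, 0.8], [0.4, 0.7]]
cover [0.68273063 0.0930141  0.036     ]
```

```bash
cat > plan.py <<'E'
from h import *
import sys,json
def pose():
    s=robot.read_state(); R=cv2.Rodrigues(np.array(s['ee_rot']))[0]; return np.array(s['ee_pos']),R,s
def plan(target,ang,n,ramp=0):
    """ang: world angle of tool x (deg); None keeps"""
    p,R,s=pose(); a=np.degrees(np.arctan2(R[1,0],R[0,0])); da=0 if ang is None else (ang-a+180)%360-180
    w=np.ones(n)
    for k in range(ramp): w[k]=w[n-1-k]=(k+1)/(ramp+1)
    w/=w.sum(); rows=[]; R=R.copy()
    d=np.array(target)-p
    for k in range(n):
        dl=R.T@(d*w[k]); yaw=-da*w[k]
        rows.append([np.round(dl,4).tolist(),round(float(yaw),2)])
        c,sn=np.cos(np.radians(yaw)),np.sin(np.radians(yaw)); R=R@np.array([[c,-sn,0],[sn,c,0],[0,0,1]])
    print('from',np.round(p,4),round(a,1),'tilt',np.round(R[:,2],3),'t',round(s['time_s'],2)); print(json.dumps(rows))
if __name__=='__main__':
    a=[float(v) for v in sys.argv[1:]]; plan(a[:3],None if a[3]>900 else a[3],int(a[4]),int(a[5]) if len(a)>5 else 0)
E
python3 plan.py 0.43 0 0.25 25 12
```

```text
from [0.1676 0.55   0.2313] 73.0 tilt [ 0.  0. -1.] t 0.8
[[[-0.0375, 0.0343, -0.0016], 4.0], [[-0.035, 0.0368, -0.0016], 4.0], [[-0.0323, 0.0392, -0.0016], 4.0], [[-0.0295, 0.0413, -0.0016], 4.0], [[-0.0266, 0.0433, -0.0016], 4.0], [[-0.0235, 0.045, -0.0016], 4.0], [[-0.0203, 0.0466, -0.0016], 4.0], [[-0.017, 0.0479, -0.0016], 4.0], [[-0.0136, 0.0489, -0.0016], 4.0], [[-0.0101, 0.0498, -0.0016], 4.0], [[-0.0066, 0.0503, -0.0016], 4.0], [[-0.0031, 0.0507, -0.0016], 4.0]]
```

{"api": "drive_tool", "payload": {"rows": [[[-0.037, 0.034, -0.002], 4], [[-0.035, 0.037, -0.002], 4], [[-0.032, 0.039, -0.002], 4], [[-0.03, 0.041, -0.002], 4], [[-0.027, 0.043, -0.002], 4], [[-0.024, 0.045, -0.002], 4], [[-0.02, 0.046, -0.002], 4], [[-0.017, 0.047, -0.002], 4], [[-0.014, 0.048, -0.002], 4], [[-0.01, 0.049, -0.002], 4], [[-0.007, 0.05, -0.002], 4], [[-0.003, 0.05, -0.002], 4]]}}

```text
time_s: 2.0
ee_pos: [0.4175, 0.0045, 0.2568]
ee_rot: [3.073, 0.648, 0.017]
force: [1.1, 1.0, 0.4]
grip_width: 0.0852
```

```bash
python3 plan.py 0.445 -0.409 0.2 -22.5 12; python3 -c "
from h import *
cap('wrist','w1');print(robot.read_state()['qpos'])"
```

```text
from [0.4175 0.0045 0.2568] 23.8 tilt [ 0.011  0.002 -1.   ] t 2.0
[[[-0.0119, 0.0324, 0.0047], 3.86], [[-0.0097, 0.0332, 0.0047], 3.86], [[-0.0074, 0.0337, 0.0047], 3.86], [[-0.0051, 0.0342, 0.0047], 3.86], [[-0.0028, 0.0344, 0.0047], 3.86], [[-0.0005, 0.0345, 0.0047], 3.86], [[0.0018, 0.0345, 0.0047], 3.86], [[0.0042, 0.0343, 0.0047], 3.86], [[0.0065, 0.0339, 0.0047], 3.86], [[0.0087, 0.0334, 0.0047], 3.86], [[0.011, 0.0328, 0.0047], 3.86], [[0.0131, 0.0319, 0.0047], 3.86]]
[-2.89189441e-01 -2.19819860e-01  1.94728401e+00  3.91858400e-04
  1.40072595e+00 -6.96596249e-01]
```

View pics/w1.png

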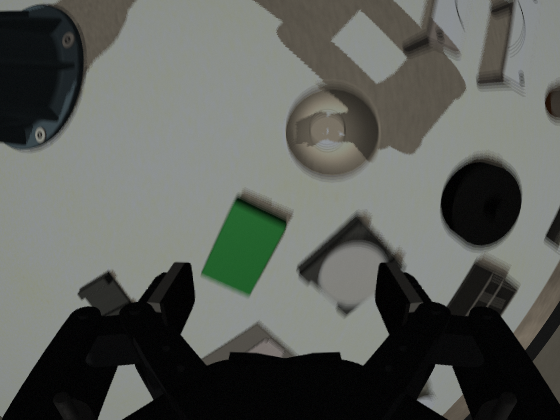

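The wrist view looks along tool −y, which will be the blade direction. It shows the bowl at (330,130), the slidebox at (245,245) and the dish on its rack at (352,270).

{"api": "drive_tool", "payload": {"rows": [[[-0.012, 0.032, 0.005], 4], [[-0.01, 0.033, 0.005], 4], [[-0.007, 0.034, 0.005], 4], [[-0.005, 0.034, 0.005], 4], [[-0.003, 0.034, 0.005], 4], [[0, 0.034, 0.005], 4], [[0.002, 0.034, 0.005], 4], [[0.004, 0.034, 0.005], 4], [[0.006, 0.034, 0.005], 4], [[0.009, 0.033, 0.005], 4], [[0.011, 0.033, 0.005], 4], [[0.013, 0.032, 0.005], 4]]}}

```text
time_s: 3.25
ee_pos: [0.4342, -0.4292, 0.1995]
ee_rot: [3.057, -0.721, 0.031]
force: [0.3, 0.5, 0.6]
grip_width: 0.0853
```

{"api": "drive_tool", "payload": {"rows": [[[0, 0, 0], 0], [[0, 0, 0], 0], [[0, 0, 0], 0]]}}

```text
time_s: 3.55
ee_pos: [0.4332, -0.4318, 0.1978]
ee_rot: [-3.056, 0.727, -0.028]
force: [0.2, -0.1, 0.1]
grip_width: 0.0853
```

```bash
python3 plan.py 0.445 -0.409 0.1 -22.5 6; python3 -c "
from h import *
cap('wrist','w2');print(robot.read_state()['force']); i=robot.camera_info('wrist'); np.save('w2cam.npy',np.r_[i['rvec'],i['tvec']])
print(proj('wrist',[[.445,-.4087,.037],[.553,-.0683,.022]]))"
```

```text
from [ 0.4332 -0.4318  0.1978] -26.8 tilt [ 0.018 -0.004 -1.   ] t 3.55
[[[-0.0002, -0.0042, 0.0163], -0.71], [[-0.0002, -0.0042, 0.0163], -0.71], [[-0.0001, -0.0042, 0.0163], -0.71], [[-0.0001, -0.0042, 0.0163], -0.71], [[-0.0, -0.0042, 0.0163], -0.71], [[0.0, -0.0042, 0.0163], -0.71]]
[-0.13016254  1.11319437  0.27667504]
[[ 280.98406751  165.97585711]
 [ 231.51398647 -130.04488513]]
```

View pics/w2.png

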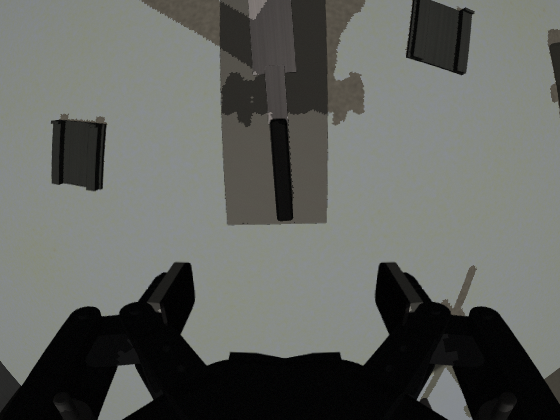

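The wrist picture shows the handle from (278,120) to (284,220). My projected grip point (281,166) lies on its centre line, so the estimates agree. Going down now.

{"api": "drive_tool", "payload": {"rows": [[[0, -0.004, 0.017], -0.8], [[0, -0.004, 0.017], -0.8], [[0, -0.004, 0.017], -0.8], [[0, -0.004, 0.017], -0.8], [[0, -0.004, 0.017], -0.8], [[0, -0.004, 0.017], -0.8], [[0, 0, 0], 0], [[0, 0, 0], 0]]}}

```text
time_s: 4.4
ee_pos: [0.4499, -0.4016, 0.0986]
ee_rot: [3.085, -0.57, 0.037]
force: [0.5, -0.7, 0.8]
grip_width: 0.0853
```

```bash
python3 plan.py 0.445 -0.409 0.009 -22.5 8 2
```

```text
from [ 0.4499 -0.4016  0.0986] -20.9 tilt [ 0.022 -0.009 -1.   ] t 4.4
[[[-0.0002, 0.0005, 0.005], 0.09], [[-0.0005, 0.001, 0.0099], 0.17], [[-0.0007, 0.0014, 0.0149], 0.26], [[-0.0007, 0.0014, 0.0149], 0.26], [[-0.0007, 0.0015, 0.0149], 0.26], [[-0.0007, 0.0015, 0.0149], 0.26], [[-0.0004, 0.001, 0.0099], 0.17], [[-0.0002, 0.0005, 0.005], 0.09]]
```

{"api": "drive_tool", "payload": {"rows": [[[-0.001, 0.001, 0.006], 0.2], [[-0.001, 0.001, 0.01], 0.3], [[-0.001, 0.001, 0.014], 0.3], [[-0.001, 0.001, 0.014], 0.3], [[-0.001, 0.001, 0.012], 0.3], [[0, 0.001, 0.01], 0], [[0, 0.001, 0.006], 0], [[0, 0, 0.002], 0], [[0, 0, 0], 0]]}}

```text
time_s: 5.3
ee_pos: [0.4442, -0.4086, 0.0199]
ee_rot: [3.075, -0.612, 0.04]
force: [-0.1, -0.2, 0.4]
grip_width: 0.0853
```

```bash
python3 plan.py 0.445 -0.409 0.009 -22.5 2; python3 -c "
from h import *
cap('wrist','w3');print(proj('wrist',[[.445,-.4087,.037]]))"
```

```text
from [ 0.4442 -0.4086  0.0199] -22.5 tilt [ 0.024 -0.011 -1.   ] t 5.3
[[[0.0003, 0.0, 0.0055], -0.01], [[0.0003, 0.0, 0.0055], -0.01]]
[[285.87446956 284.56615401]]
```

View pics/w3.png

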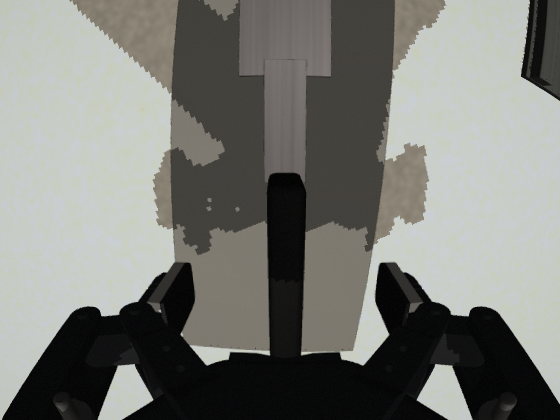

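{"api": "drive_tool", "payload": {"rows": [[[0, 0, 0.005], 0], [[0, 0, 0.004], 0], [[0, 0, 0.002], 0], [[0, 0, 0], 0]]}}

```text
time_s: 5.75
ee_pos: [0.4455, -0.4098, 0.0099]
ee_rot: [3.073, -0.611, 0.044]
force: [0.1, -0.2, -0.8]
grip_width: 0.0853
```

{"api": "drive_tool", "payload": {"rows": [[[0, 0, 0], 0], [[0, 0, 0], 0], [[0, 0, 0], 0], [[0, 0, 0], 0], [[0, 0, 0], 0], [[0, 0, 0], 0], [[0, 0, 0], 0]], "fingers": 1}}

```text
time_s: 6.45
ee_pos: [0.4457, -0.4101, 0.0109]
ee_rot: [3.072, -0.61, 0.044]
force: [-0.2, -0.0, -0.4]
grip_width: 0.0149
```

```bash
python3 plan.py 0.445 -0.409 0.1 999 8
```

```text
from [ 0.4457 -0.4101  0.0109] -22.5 tilt [ 0.026 -0.014 -1.   ] t 6.45
[[[0.0002, -0.0001, -0.0111], 0.0], [[0.0002, -0.0001, -0.0111], 0.0], [[0.0002, -0.0001, -0.0111], 0.0], [[0.0002, -0.0001, -0.0111], 0.0], [[0.0002, -0.0001, -0.0111], 0.0], [[0.0002, -0.0001, -0.0111], 0.0], [[0.0002, -0.0001, -0.0111], 0.0], [[0.0002, -0.0001, -0.0111], 0.0]]
```

{"api": "drive_tool", "payload": {"rows": [[[0, 0, -0.005], 0], [[0, 0, -0.01], 0], [[0, 0, -0.011], 0], [[0, 0, -0.011], 0], [[0, 0, -0.011], 0], [[0, 0, -0.01], 0], [[0, 0, -0.005], 0], [[0, 0, 0], 0]]}}

```text
time_s: 7.25
ee_pos: [0.4442, -0.4095, 0.0807]
ee_rot: [3.071, -0.61, 0.047]
force: [0.0, -0.6, -1.2]
grip_width: 0.0152
```

```bash
python3 plan.py 0.45 -0.33 0.085 -21.5 8 2; python3 -c "
from h import *
print(robot.read_state()['grip_width'],robot.read_state()['force'],at('top',(330,233),.035))
cap('wrist','w4')"
```

```text
from [ 0.4442 -0.4095  0.0807] -22.5 tilt [ 0.027 -0.016 -1.   ] t 7.25
[[[-0.0014, -0.0042, -0.0003], -0.05], [[-0.0028, -0.0084, -0.0006], -0.11], [[-0.0041, -0.0126, -0.0009], -0.16], [[-0.0041, -0.0126, -0.0009], -0.16], [[-0.004, -0.0126, -0.0009], -0.16], [[-0.004, -0.0127, -0.0009], -0.16], [[-0.0026, -0.0084, -0.0006], -0.11], [[-0.0013, -0.0042, -0.0003], -0.05]]
0.015215508662693158 [ 0.04909522 -0.62757671 -1.18211017] [ 0.40645313 -0.09638352  0.035     ]
```

View pics/w4.png

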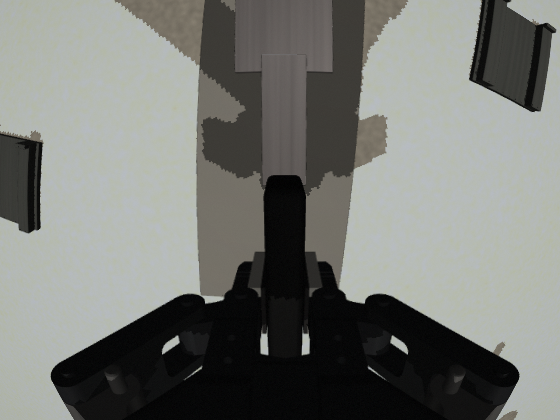

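```bash
python3 crop.py pics/scene0.png 235 230 305 295 9 pics/s_rack.png;python3 crop.py pics/scene0.png 310 125 400 210 8 pics/s_stage.png
```

{"api": "drive_tool", "payload": {"rows": [[[-0.001, -0.004, 0], 0], [[-0.003, -0.008, 0], -0.2], [[-0.004, -0.012, 0], -0.2], [[-0.004, -0.012, 0], -0.2], [[-0.004, -0.012, 0], -0.2], [[-0.003, -0.012, 0], -0.2], [[-0.002, -0.008, 0], -0.1], [[-0.001, -0.004, 0], 0], [[0, 0, 0], 0]]}}

```text
time_s: 8.2
ee_pos: [0.45, -0.3241, 0.0766]
ee_rot: [3.082, -0.576, 0.04]
force: [-0.3, 0.5, -0.7]
grip_width: 0.0151
```

```bash
python3 plan.py 0.455 -0.315 0.022 -21.5 8 2; python3 -c "
from h import *
cap('top','t5');cap('scene','s5');cap('wrist','w5')"; python3 crop.py pics/top0.png 290 150 350 210 9 pics/c_rack.png;python3 crop.py pics/top0.png 0 0 1 1 1 pics/x.png; python3 crop.py pics/t5.png 290 130 400 230 7 pics/t5c.png
```

```text
from [ 0.45   -0.3241  0.0766] -21.2 tilt [ 0.024 -0.011 -1.   ] t 8.2
[[[-0.0, -0.0006, 0.003], 0.02], [[-0.0, -0.0012, 0.0061], 0.04], [[-0.0, -0.0017, 0.0091], 0.06], [[-0.0, -0.0017, 0.0091], 0.06], [[-0.0, -0.0017, 0.0091], 0.06], [[-0.0, -0.0017, 0.0091], 0.06], [[-0.0, -0.0012, 0.0061], 0.04], [[-0.0, -0.0006, 0.003], 0.02]]
```

View pics/s_rack.png

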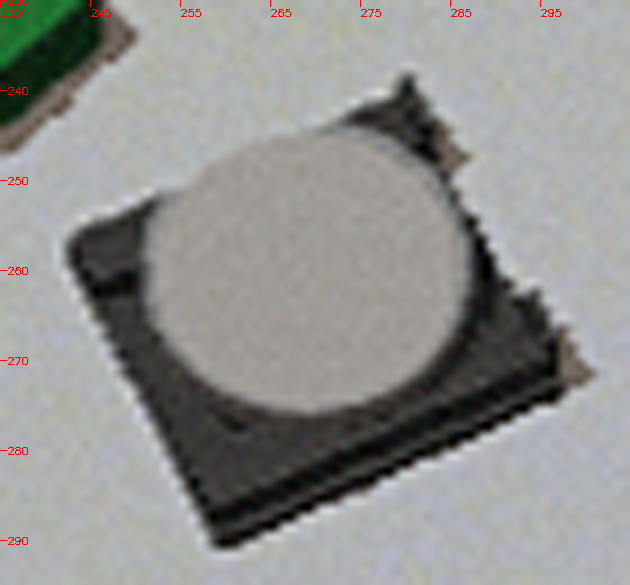

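View pics/s5.png

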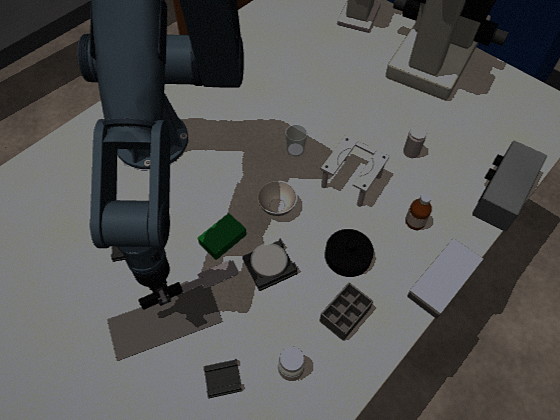

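View pics/t5c.png

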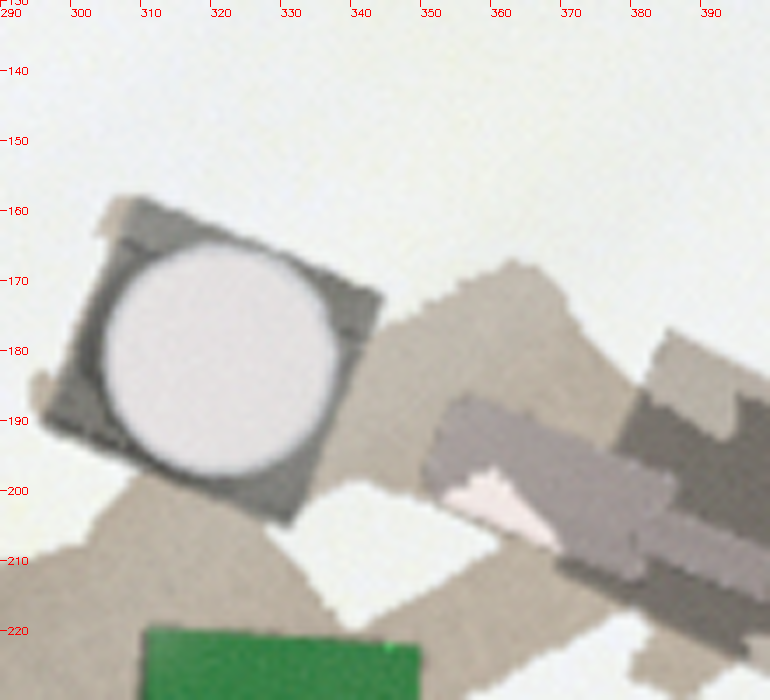

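View pics/s_stage.png

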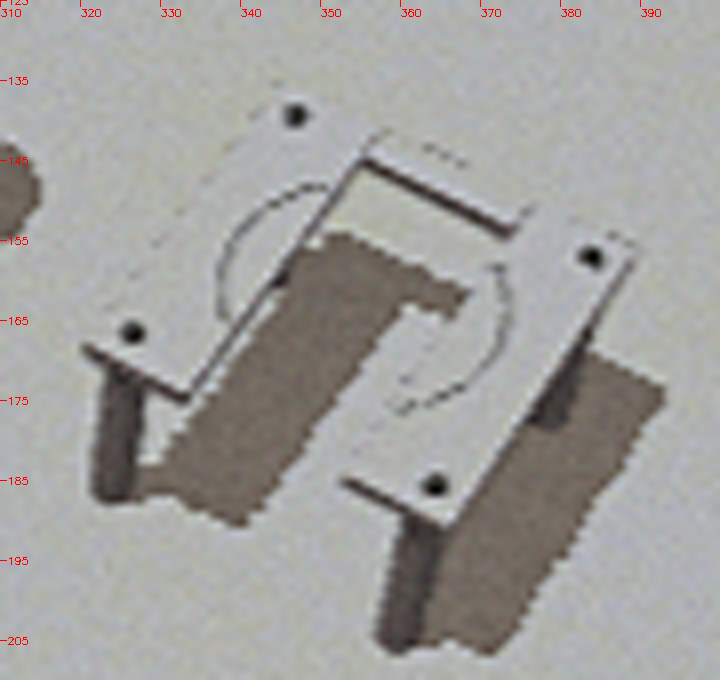

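Run:
```python
from fit import *
dofit('rackS',[((70,245),(-.055,.052,.022)),((212,515),(-.055,-.052,.022)),((222,548),(-.055,-.052,0)),((562,395),(.055,-.052,0.))],235,230,9,'scene')
print('dishS',at('scene',src((310,270),235,230,9),.037))
dofit('stageS',[((82,347),(-.07,.07,.09)),((448,528),(-.07,-.07,.09)),((637,258),(.07,-.07,.09))],310,125,8,'scene')
p=pose=None
from plan import pose
P,R,s=pose(); print(P,s['qpos'])
z=P[2]-.008+.003
a=at('top',src((657,527),290,130,7),z);b=at('top',src((443,437),290,130,7),z); 
d=b-a; print(a,b,np.hypot(*d[:2]),np.degrees(np.arctan2(d[1],d[0])))
t,th,res=rigid([(.092,0),(.185,0)],[a,b]); print('lifter',t,np.degrees(th), 'tcp-lifter',P[:2]-t)
```

```text
rackS [ 0.5543 -0.0699] deg 69.73 res mm [[-6.1, 1.9], [3.6, -0.6], [1.8, -2.1], [0.7, 0.8]]
dishS [ 0.55404478 -0.07035801  0.037     ]
stageS [0.5427 0.2886] deg 99.19 res mm [[-0.2, 0.6], [0.9, -1.6], [-0.8, 1.1]]
[ 0.44992081 -0.32533584  0.07670591] [-0.84601303  0.31157842  1.79206757  0.0123446   1.01360407 -0.48193769]
[ 0.48525433 -0.23606703  0.07170591] [ 0.51837799 -0.15279672  0.07170591] 0.08961652230834523 68.30809244296803
lifter [ 0.45062441 -0.32312397] 68.30809244296803 tcp-lifter [-0.0007036  -0.00221187]
```

```bash
python3 - <<'E'
from h import *
from plan import pose
P,R,s=pose(); off=.0079
a=np.radians(68.5); X=np.array([np.cos(a),np.sin(a),0]);Y=np.array([-X[1],X[0],0])
for pitch in (-.03,0,.03):
    o=np.array([.4506,-.3231,P[2]-off])
    f=lambda x,y,z: o+X*x+Y*y+np.array([0,0,z+pitch*x])
    print(pitch,np.round(proj('wrist',[f(.092,.022,.003),f(.092,-.022,.003),f(.045,0,.034),f(.185,.017,.003)]),1).tolist())
E
python3 crop.py pics/w5.png 200 0 370 220 4 pics/w5c.png
```

```text
-0.03 [[235.4, 69.3], [331.7, 70.2], [285.1, 184.1], [251.2, -93.5]]
0 [[234.6, 68.5], [332.7, 69.4], [285.3, 184.8], [250.6, -99.2]]
0.03 [[233.9, 67.7], [333.8, 68.6], [285.4, 185.6], [249.8, -105.2]]
```

```bash
python3 crop.py pics/w5.png 210 0 360 140 4 pics/w5c.png
```

```text
(no output)
```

View pics/w5c.png

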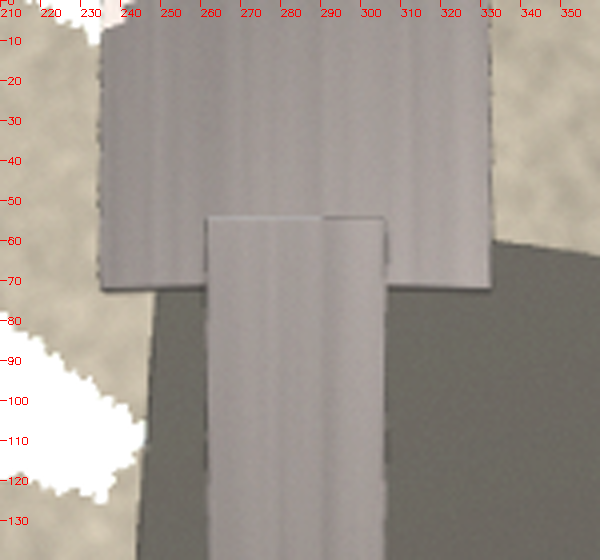

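```bash
python3 plan.py 0.452 -0.326 0.0225 -21.5 8 2
```

```text
from [ 0.4499 -0.3253  0.0767] -21.2 tilt [ 0.024 -0.011 -1.   ] t 8.35
[[[0.0, -0.0, 0.003], 0.02], [[0.0001, -0.0, 0.006], 0.03], [[0.0001, -0.0, 0.009], 0.05], [[0.0001, -0.0, 0.009], 0.05], [[0.0001, -0.0, 0.009], 0.05], [[0.0001, -0.0, 0.009], 0.05], [[0.0001, -0.0, 0.006], 0.03], [[0.0, -0.0, 0.003], 0.02]]
```

{"api": "drive_tool", "payload": {"rows": [[[0, 0, 0.003], 0], [[0, 0, 0.006], 0.1], [[0, 0, 0.009], 0.1], [[0, 0, 0.009], 0], [[0, 0, 0.009], 0], [[0, 0, 0.007], 0], [[0, 0, 0.005], 0], [[0, 0, 0.003], 0], [[0, 0, 0], 0]]}}

```text
time_s: 9.25
ee_pos: [0.4502, -0.3271, 0.0196]
ee_rot: [3.08, -0.587, 0.038]
force: [-0.1, 0.4, -1.1]
grip_width: 0.015
```

```bash
python3 plan.py 0.452 -0.326 0.0225 -21.5 2 0;  python3 plan.py 0.5013 -0.2005 0.0225 -21.5 12 2
```

```text
from [ 0.4502 -0.3271  0.0196] -21.6 tilt [ 0.022 -0.01  -1.   ] t 9.25
[[[0.0007, -0.0009, -0.0014], -0.04], [[0.0007, -0.0009, -0.0014], -0.04]]
from [ 0.4502 -0.3271  0.0196] -21.6 tilt [ 0.022 -0.01  -1.   ] t 9.25
[[[0.0, -0.0046, -0.0001], -0.0], [[0.0001, -0.0091, -0.0002], -0.01], [[0.0001, -0.0137, -0.0003], -0.01], [[0.0001, -0.0137, -0.0003], -0.01], [[0.0001, -0.0137, -0.0003], -0.01], [[0.0001, -0.0137, -0.0003], -0.01], [[0.0001, -0.0137, -0.0003], -0.01], [[0.0001, -0.0137, -0.0003], -0.01], [[0.0001, -0.0137, -0.0003], -0.01], [[0.0001, -0.0137, -0.0003], -0.01], [[0.0001, -0.0091, -0.0002], -0.01], [[0.0, -0.0046, -0.0001], -0.0]]
```

{"api": "drive_tool", "payload": {"rows": [[[0.001, -0.001, -0.001], 0], [[0.0005, -0.005, -0.001], 0], [[0, -0.009, -0.0005], 0], [[0, -0.01, 0], 0], [[0, -0.008, 0], 0], [[0, -0.004, 0], 0], [[0, 0, 0], 0]]}}

```text
time_s: 9.95
ee_pos: [0.4677, -0.2901, 0.024]
ee_rot: [3.079, -0.585, 0.041]
force: [-0.9, -0.7, -2.0]
grip_width: 0.0146
```

```bash
python3 plan.py 0.5013 -0.2005 0.0225 -21.5 10 2;  python3 -c "
from h import *
cap('top','t6')"; python3 crop.py pics/t6.png 290 150 390 230 7 pics/t6c.png
```

```text
from [ 0.4677 -0.2901  0.024 ] -21.5 tilt [ 0.025 -0.012 -1.   ] t 9.95
[[[-0.0001, -0.004, 0.0001], -0.0], [[-0.0001, -0.008, 0.0001], -0.0], [[-0.0002, -0.012, 0.0002], -0.0], [[-0.0002, -0.012, 0.0002], -0.0], [[-0.0002, -0.012, 0.0002], -0.0], [[-0.0002, -0.012, 0.0002], -0.0], [[-0.0002, -0.012, 0.0002], -0.0], [[-0.0002, -0.012, 0.0002], -0.0], [[-0.0001, -0.008, 0.0001], -0.0], [[-0.0001, -0.004, 0.0001], -0.0]]
```

View pics/t6c.png

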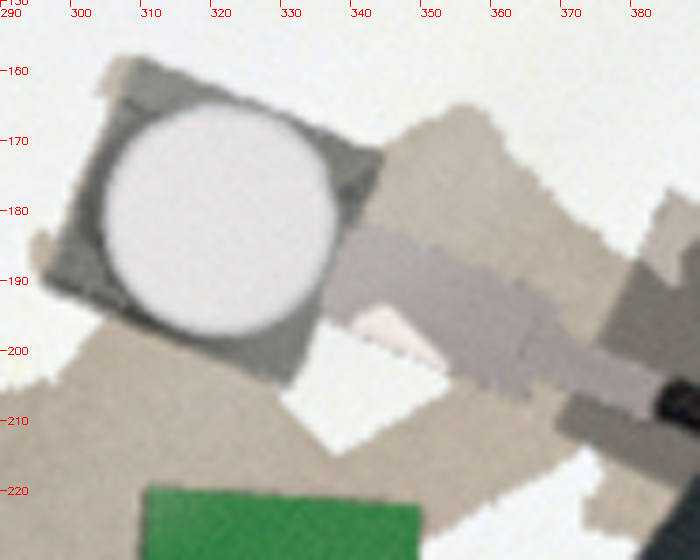

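The blade tip enters the rack's open edge centred between the rails: the edge midpoint is crop (337,271) and the blade middle is (342,268). Pushing it in.

{"api": "drive_tool", "payload": {"rows": [[[0, -0.004, 0.001], 0], [[0, -0.008, 0.0005], 0], [[0, -0.01, 0.0005], 0], [[0, -0.01, 0], 0], [[0, -0.01, 0], 0], [[0, -0.01, 0], 0], [[0, -0.009, 0], 0], [[0, -0.007, 0], 0], [[0, -0.004, 0], 0], [[0, 0, 0], 0]]}}

```text
time_s: 11.0
ee_pos: [0.4964, -0.217, 0.0215]
ee_rot: [3.079, -0.585, 0.041]
force: [0.0, -0.5, -1.7]
grip_width: 0.0151
```

```bash
python3 plan.py 0.5013 -0.2005 0.0225 -21.5 4 1;  python3 -c "
from h import *
cap('top','t7');cap('scene','s7')"; python3 crop.py pics/t7.png 290 150 390 230 7 pics/t7c.png;  python3 crop.py pics/s7.png 210 220 310 300 7 pics/s7c.png
```

```text
from [ 0.4964 -0.217   0.0215] -21.5 tilt [ 0.024 -0.012 -1.   ] t 11.0
[[[-0.0002, -0.0029, -0.0002], -0.0], [[-0.0005, -0.0057, -0.0004], -0.0], [[-0.0005, -0.0057, -0.0004], -0.0], [[-0.0002, -0.0029, -0.0002], -0.0]]
```

View pics/t7c.png

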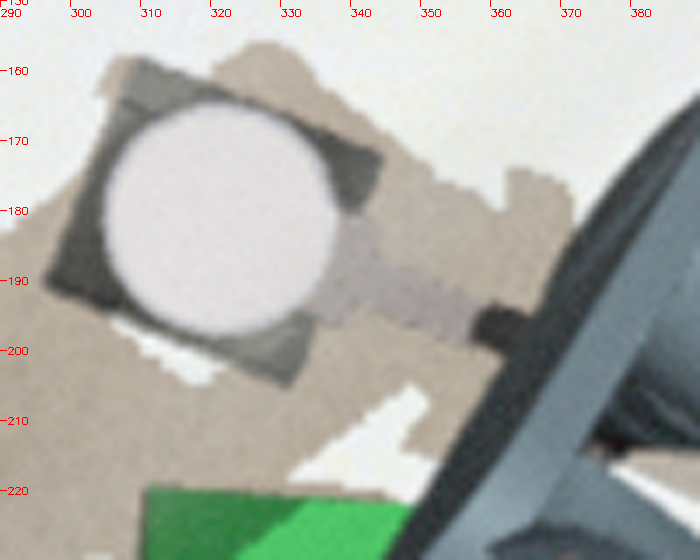

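View pics/s7c.png

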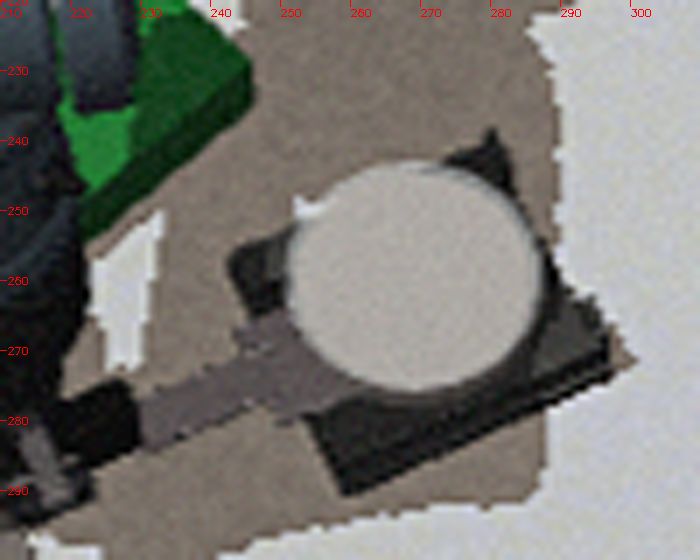

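{"api": "drive_tool", "payload": {"rows": [[[0, -0.003, 0], 0], [[0, -0.005, 0], 0], [[0, -0.005, 0], 0], [[0, -0.003, 0], 0], [[0, 0, 0], 0]]}}

```text
time_s: 11.6
ee_pos: [0.5024, -0.2027, 0.0215]
ee_rot: [3.078, -0.589, 0.041]
force: [0.0, -0.3, -2.1]
grip_width: 0.0149
```

```bash
python3 plan.py 0.5013 -0.2005 0.0225 -21.5 4 1; python3 plan.py 0.5013 -0.2005 0.06 -21.5 10 2
```

```text
from [ 0.5024 -0.2027  0.0215] -21.7 tilt [ 0.025 -0.012 -1.   ] t 11.6
[[[-0.0003, -0.0003, -0.0002], -0.03], [[-0.0006, -0.0006, -0.0003], -0.05], [[-0.0006, -0.0006, -0.0003], -0.05], [[-0.0003, -0.0003, -0.0002], -0.03]]
from [ 0.5024 -0.2027  0.0215] -21.7 tilt [ 0.025 -0.012 -1.   ] t 11.6
[[[-0.0, -0.0001, -0.0016], -0.01], [[-0.0001, -0.0001, -0.0032], -0.01], [[-0.0001, -0.0002, -0.0048], -0.02], [[-0.0001, -0.0002, -0.0048], -0.02], [[-0.0001, -0.0002, -0.0048], -0.02], [[-0.0001, -0.0002, -0.0048], -0.02], [[-0.0001, -0.0002, -0.0048], -0.02], [[-0.0001, -0.0002, -0.0048], -0.02], [[-0.0001, -0.0001, -0.0032], -0.01], [[-0.0, -0.0001, -0.0016], -0.01]]
```

{"api": "drive_tool", "payload": {"rows": [[[0, 0, -0.0015], 0], [[0, 0, -0.003], 0], [[0, 0, -0.003], 0], [[0, 0, -0.003], 0], [[0, 0, -0.004], 0], [[0, 0, -0.005], 0], [[0, 0, -0.005], 0], [[0, 0, -0.005], 0], [[0, 0, -0.005], 0], [[0, 0, -0.004], 0], [[0, 0, -0.002], 0], [[0, 0, 0], 0]]}}

```text
time_s: 12.8
ee_pos: [0.5013, -0.2026, 0.0662]
ee_rot: [3.077, -0.588, 0.043]
force: [-0.2, -0.1, -1.9]
grip_width: 0.0152
```

```bash
python3 plan.py 0.5013 -0.2005 0.1 -21.5 10 2; python3 -c "
from h import *
cap('top','t8');cap('scene','s8')"; python3 crop.py pics/t8.png 290 150 390 230 7 pics/t8c.png;  python3 crop.py pics/s8.png 210 200 310 280 7 pics/s8c.png
```

```text
from [ 0.5013 -0.2026  0.0662] -21.6 tilt [ 0.025 -0.013 -1.   ] t 12.8
[[[0.0, -0.0001, -0.0014], -0.01], [[0.0, -0.0002, -0.0028], -0.01], [[0.0, -0.0002, -0.0042], -0.02], [[0.0, -0.0002, -0.0042], -0.02], [[0.0, -0.0002, -0.0042], -0.02], [[0.0, -0.0002, -0.0042], -0.02], [[0.0, -0.0002, -0.0042], -0.02], [[0.0, -0.0002, -0.0042], -0.02], [[0.0, -0.0002, -0.0028], -0.01], [[0.0, -0.0001, -0.0014], -0.01]]
```

View pics/t8c.png

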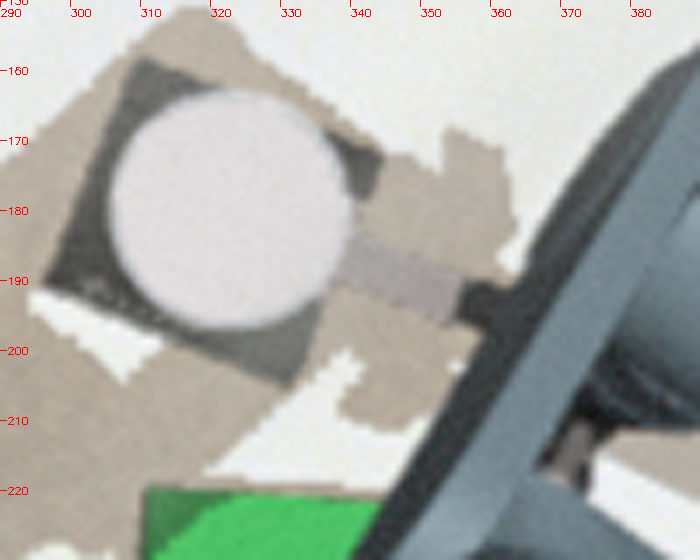

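View pics/s8c.png

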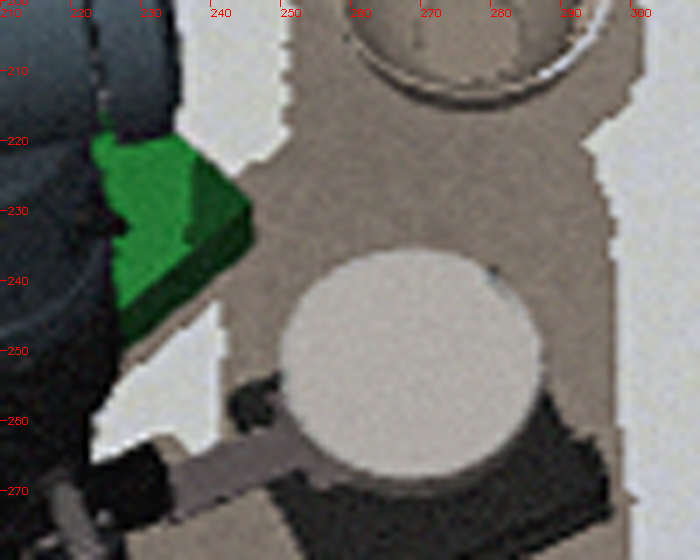

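```bash
cat > tri.py <<'E'
from fit import *
def tri(a,b):
    c1,d1=ray('top',a);c2,d2=ray('scene',b)
    A=np.c_[d1,-d2]; s=np.linalg.lstsq(A,c2-c1,rcond=None)[0]; p=c1+d1*s[0];q=c2+d2*s[1]; return (p+q)/2,np.linalg.norm(p-q)
E
python3 - <<'E'
from tri import *
from plan import pose
p,g=tri(src((231,209),290,150,7),src((412,365),210,200,7)); print('dish top',p,g)
P,R,s=pose(); a=np.radians(68.4); X=np.array([np.cos(a),np.sin(a)]);Y=np.array([-X[1],X[0]])
d=p[:2]-P[:2]; print('along',d@X,'lat',d@Y, 'z under',p[2]-.015-P[2])
print('by top at z',at('top',src((231,209),290,150,7),P[2]-.008+.003+.015)[:2])
E
```

```text
dish top [ 0.55090505 -0.06952009  0.07399388] 0.0010296966543567462
along 0.14199197079018608 lat 0.0025782878030130314 z under -0.00677425820009632
by top at z [ 0.55032586 -0.06971154]
```

{"api": "drive_tool", "payload": {"rows": [[[0, 0, -0.002], 0], [[0, -0.001, -0.005], 0], [[0, -0.002, -0.008], 0], [[0, -0.004, -0.01], 0], [[0, -0.006, -0.01], -0.2], [[0, -0.008, -0.01], -0.4], [[0, -0.009, -0.01], -0.6], [[0, -0.01, -0.01], -0.8], [[0, -0.01, -0.008], -0.8], [[0, -0.01, -0.005], -0.8], [[0, -0.01, -0.002], -0.8], [[0, -0.01, 0], -0.8]]}}

```text
time_s: 14.1
ee_pos: [0.5284, -0.1193, 0.1537]
ee_rot: [3.102, -0.436, 0.043]
force: [-0.2, -0.2, -2.4]
grip_width: 0.0149
```

```bash
python3 plan.py .5648 .151 .155 8.9 24 0|cut -c1-400
```

```text
from [ 0.5284 -0.1193  0.1537] -16.0 tilt [ 0.026 -0.013 -1.   ] t 14.1
[[[-0.0016, -0.0112, -0.0002], -1.04], [[-0.0014, -0.0113, -0.0002], -1.04], [[-0.0012, -0.0113, -0.0002], -1.04], [[-0.001, -0.0113, -0.0002], -1.04], [[-0.0008, -0.0113, -0.0002], -1.04], [[-0.0006, -0.0113, -0.0002], -1.04], [[-0.0004, -0.0114, -0.0002], -1.04], [[-0.0002, -0.0114, -0.0002], -1.04], [[-0.0, -0.0114, -0.0002], -1.04], [[0.0002, -0.0114, -0.0002], -1.04], [[0.0004, -0.0114, -0.00
```

{"api": "drive_tool", "payload": {"rows": [[[-0.001, -0.011, 0], -1], [[-0.001, -0.011, 0], -1], [[-0.001, -0.011, 0], -1], [[-0.001, -0.011, 0], -1], [[-0.001, -0.011, 0], -1], [[0, -0.011, 0], -1], [[0, -0.011, 0], -1], [[0, -0.011, 0], -1], [[0, -0.011, 0], -1], [[0, -0.011, 0], -1], [[0, -0.011, 0], -1], [[0, -0.011, 0], -1]]}}

```text
time_s: 15.3
ee_pos: [0.5467, 0.024, 0.1503]
ee_rot: [3.13, -0.08, 0.036]
force: [-0.4, -0.2, -2.6]
grip_width: 0.0149
```

```bash
python3 plan.py .5648 .151 .155 8.9 12 0
```

```text
from [0.5467 0.024  0.1503] -2.9 tilt [ 0.022 -0.011 -1.   ] t 15.3
[[[0.001, -0.0106, -0.0005], -0.98], [[0.0012, -0.0106, -0.0005], -0.98], [[0.0013, -0.0106, -0.0005], -0.98], [[0.0015, -0.0106, -0.0005], -0.98], [[0.0017, -0.0105, -0.0005], -0.98], [[0.0019, -0.0105, -0.0005], -0.98], [[0.0021, -0.0105, -0.0005], -0.98], [[0.0022, -0.0104, -0.0005], -0.98], [[0.0024, -0.0104, -0.0005], -0.98], [[0.0026, -0.0104, -0.0005], -0.98], [[0.0028, -0.0103, -0.0005], -0.98], [[0.003, -0.0103, -0.0005], -0.98]]
```

{"api": "drive_tool", "payload": {"rows": [[[0.001, -0.01, 0], -1], [[0.001, -0.01, 0], -1], [[0.001, -0.01, 0], -1], [[0.0015, -0.01, 0], -1], [[0.0015, -0.01, 0], -1], [[0.002, -0.01, 0], -1], [[0.002, -0.01, 0], -1], [[0.002, -0.009, 0], -1], [[0.002, -0.007, 0], -0.6], [[0.002, -0.004, 0], -0.4], [[0.001, -0.002, 0], -0.2], [[0, 0, 0], 0]]}}

```text
time_s: 16.5
ee_pos: [0.5622, 0.1267, 0.1492]
ee_rot: [3.122, 0.198, 0.034]
force: [0.5, -0.4, -2.3]
grip_width: 0.0151
```

```bash
python3 plan.py .5648 .151 .155 8.9 3 0; python3 -c "
from h import *
cap('top','t9');cap('scene','s9')"; python3 crop.py pics/t9.png 150 135 250 215 7 pics/t9c.png;  python3 crop.py pics/s9.png 290 100 400 200 6 pics/s9c.png
```

```text
from [0.5622 0.1267 0.1492] 7.3 tilt [ 0.022 -0.011 -1.   ] t 16.5
[[[0.0019, -0.0079, -0.002], -0.54], [[0.002, -0.0079, -0.002], -0.54], [[0.0021, -0.0079, -0.002], -0.54]]
```

View pics/t9c.png

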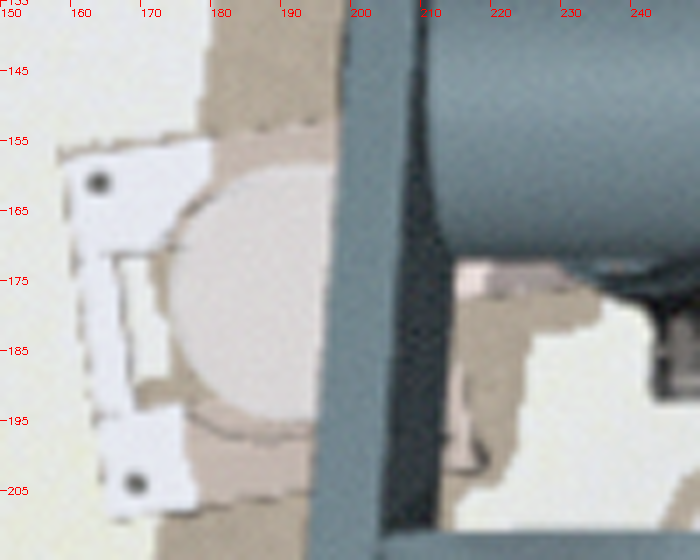

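View pics/s9c.png

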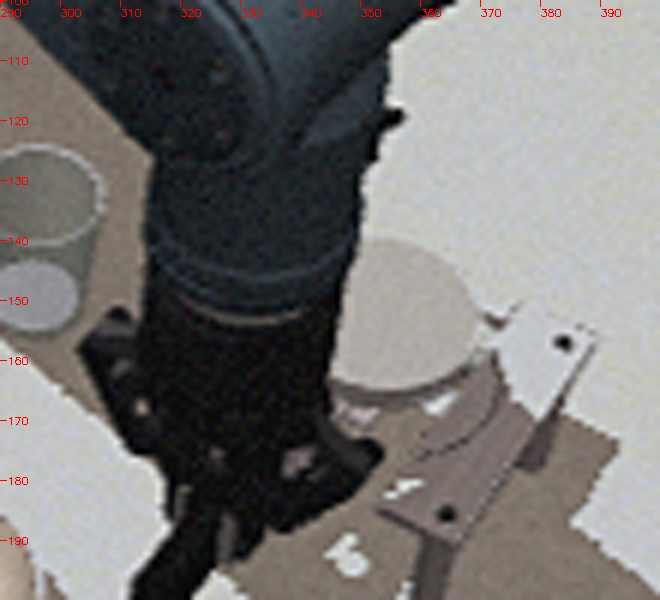

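{"api": "drive_tool", "payload": {"rows": [[[0.001, -0.004, 0], -0.4], [[0.001, -0.007, 0], -0.5], [[0.001, -0.006, 0.002], -0.3], [[0.001, -0.004, 0.005], -0.2], [[0, -0.001, 0.007], 0], [[0, 0, 0.007], 0], [[0, 0, 0.006], 0], [[0, 0, 0.003], 0], [[0, 0, 0], 0]]}}

```text
time_s: 17.5
ee_pos: [0.5631, 0.1494, 0.1152]
ee_rot: [3.119, 0.237, 0.03]
force: [0.1, -1.1, -1.6]
grip_width: 0.0152
```

```bash
python3 plan.py .5648 .151 .112 8.9 3 0; python3 -c "
from h import *
cap('top','t10');cap('scene','s10')"; python3 crop.py pics/t10.png 150 135 250 215 7 pics/t10c.png;  python3 crop.py pics/s10.png 290 100 400 200 6 pics/s10c.png
```

```text
from [0.5631 0.1494 0.1152] 8.7 tilt [ 0.02  -0.012 -1.   ] t 17.5
[[[0.0006, -0.0005, 0.0011], -0.07], [[0.0006, -0.0005, 0.0011], -0.07], [[0.0006, -0.0005, 0.0011], -0.07]]
```

View pics/t10c.png

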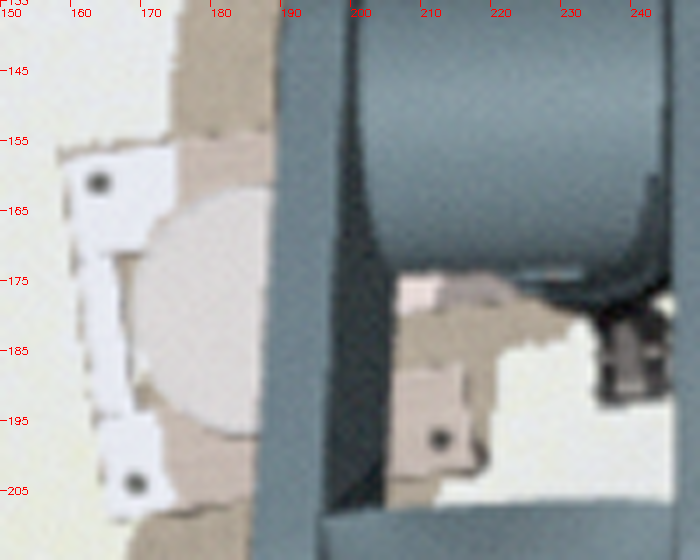

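View pics/s10c.png

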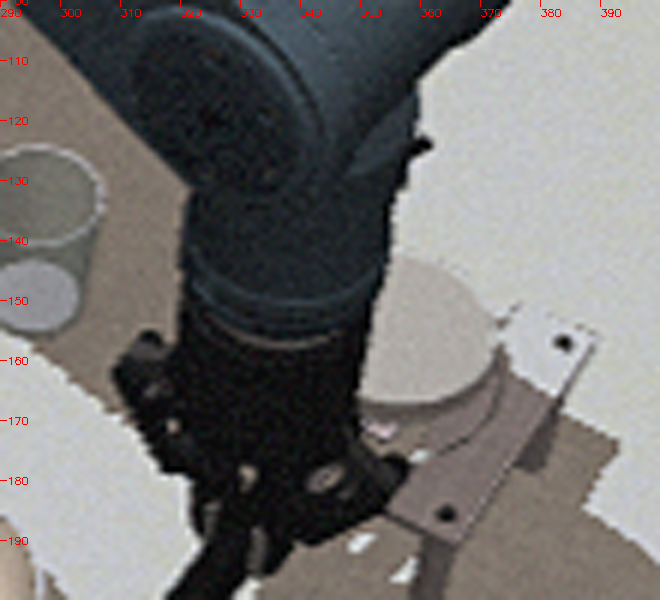

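Run:
```python
from fit import *
from scipy.optimize import least_squares
p=np.array([(150,250),(134,300),(145,365),(180,410),(220,433),(255,437),(175,215),(215,190),(260,184)],float)
r=least_squares(lambda v:np.hypot(p[:,0]-v[0],p[:,1]-v[1])-127.6,[260,310]); print(r.x,r.fun.round(1))
from plan import pose
P,R,s=pose()
z=P[2]-.006+.015
print(P,at('top',src(r.x,150,135,7),z))
# scene: project expected circle
i=at('top',src(r.x,150,135,7),z)
th=np.linspace(0,2*np.pi,8,endpoint=False); C=i+.047*np.c_[np.cos(th),np.sin(th),0*th]
print(np.round((proj('scene',C)-[290,100])*6).tolist())
```

```text
[260.63778979 310.7010141 ] [-1.4 -0.5  0.2  0.3  1.3 -1.2  0.8  1.4 -0.9]
[0.56352151 0.14940342 0.1159234 ] [0.53762912 0.28667587 0.1249234 ]
[[472.0, 377.0], [492.0, 318.0], [451.0, 261.0], [375.0, 240.0], [306.0, 266.0], [284.0, 324.0], [323.0, 382.0], [401.0, 404.0]]
```

{"api": "drive_tool", "payload": {"rows": [[[0.001, -0.001, 0], -0.1], [[0.001, -0.001, 0], -0.1], [[0.001, -0.001, 0], 0], [[0, -0.0005, 0], 0], [[0, 0, 0.002], 0], [[0, 0, 0.002], 0], [[0, 0, 0], 0]]}}

```text
time_s: 18.3
ee_pos: [0.5674, 0.1536, 0.1131]
ee_rot: [3.119, 0.242, 0.036]
force: [-1.4, 0.1, -3.1]
grip_width: 0.0147
```

```bash
python3 plan.py .566 .1532 .086 8.9 10 2
```

```text
from [0.5674 0.1536 0.1131] 8.9 tilt [ 0.024 -0.011 -1.   ] t 18.3
[[[-0.0001, -0.0, 0.0011], -0.0], [[-0.0002, -0.0, 0.0023], -0.0], [[-0.0003, -0.0, 0.0034], -0.0], [[-0.0003, -0.0, 0.0034], -0.0], [[-0.0003, -0.0, 0.0034], -0.0], [[-0.0003, -0.0, 0.0034], -0.0], [[-0.0003, -0.0, 0.0034], -0.0], [[-0.0003, -0.0, 0.0034], -0.0], [[-0.0002, -0.0, 0.0023], -0.0], [[-0.0001, -0.0, 0.0011], -0.0]]
```

{"api": "drive_tool", "payload": {"rows": [[[-0.0005, 0, 0.001], 0], [[-0.0005, 0, 0.002], 0], [[-0.0005, 0, 0.003], 0], [[0, 0, 0.003], 0], [[0, 0, 0.002], 0], [[0, 0, 0], 0]]}}

```text
time_s: 18.9
ee_pos: [0.5657, 0.1531, 0.1006]
ee_rot: [3.119, 0.242, 0.035]
force: [-0.2, -0.4, -2.9]
grip_width: 0.0152
```

```bash
python3 plan.py .566 .1532 .086 8.9 8 2; python3 -c "
from h import *
cap('top','t11')"; python3 crop.py pics/t11.png 150 135 250 215 7 pics/t11c.png
```

```text
from [0.5657 0.1531 0.1006] 8.9 tilt [ 0.023 -0.012 -1.   ] t 18.9
[[[0.0, -0.0, 0.0008], -0.0], [[0.0, -0.0, 0.0016], -0.0], [[0.0, -0.0001, 0.0024], -0.0], [[0.0, -0.0001, 0.0024], -0.0], [[0.0, -0.0001, 0.0024], -0.0], [[0.0, -0.0001, 0.0024], -0.0], [[0.0, -0.0, 0.0016], -0.0], [[0.0, -0.0, 0.0008], -0.0]]
```

View pics/t11c.png

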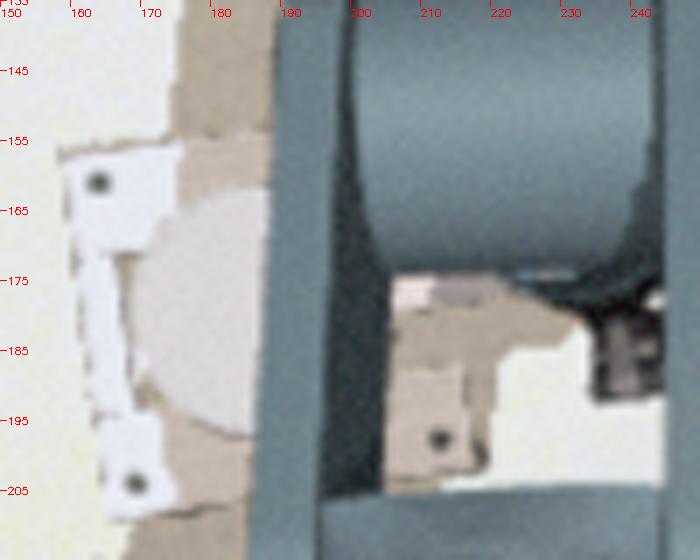

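{"api": "drive_tool", "payload": {"rows": [[[0, 0, 0.001], 0], [[0, 0, 0.0015], 0], [[0, 0, 0.002], 0], [[0, 0, 0.002], 0], [[0, 0, 0.002], 0], [[0, 0, 0.002], 0], [[0, 0, 0.002], 0], [[0, 0, 0.001], 0], [[0, 0, 0], 0]]}}

```text
time_s: 19.85
ee_pos: [0.5668, 0.1531, 0.0869]
ee_rot: [3.119, 0.242, 0.038]
force: [-1.2, -0.2, -2.1]
grip_width: 0.0149
```

```bash
python3 plan.py .566 .1532 .085 8.9 4 1; python3 -c "
from h import *
cap('top','t12');cap('scene','s12')"; python3 crop.py pics/t12.png 150 135 250 215 7 pics/t12c.png;  python3 crop.py pics/s12.png 290 100 400 200 6 pics/s12c.png
```

```text
from [0.5668 0.1531 0.0869] 8.9 tilt [ 0.025 -0.011 -1.   ] t 19.85
[[[-0.0001, -0.0, 0.0003], -0.0], [[-0.0003, -0.0001, 0.0006], -0.01], [[-0.0003, -0.0001, 0.0006], -0.01], [[-0.0001, -0.0, 0.0003], -0.0]]
```

View pics/t12c.png

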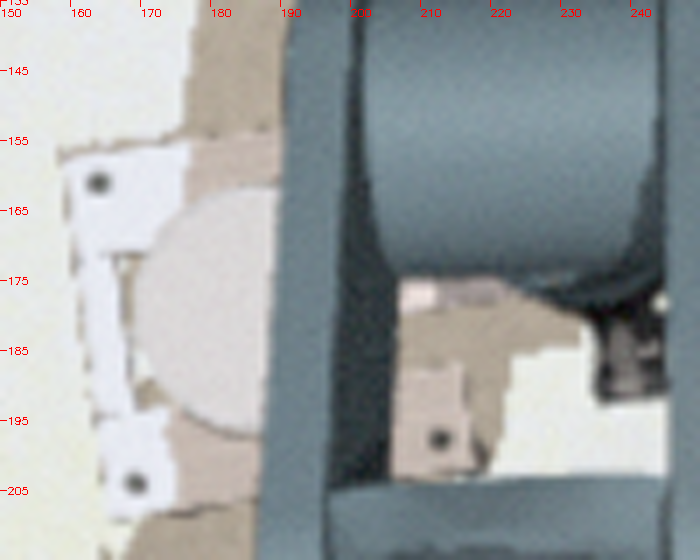

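View pics/s12c.png

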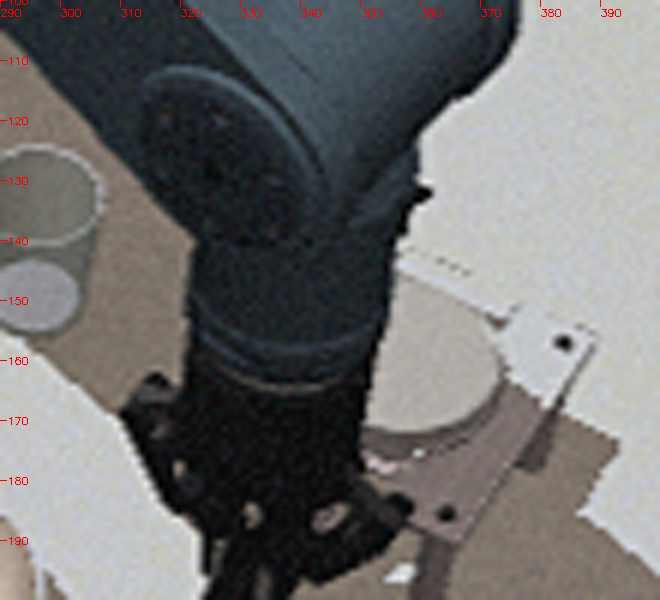

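{"api": "drive_tool", "payload": {"rows": [[[0, 0, 0.001], 0], [[0, 0, 0.001], 0], [[0, 0, 0], 0], [[0, 0, 0], 0]]}}

```text
time_s: 20.35
ee_pos: [0.5672, 0.1531, 0.0852]
ee_rot: [3.119, 0.242, 0.039]
force: [0.0, 0.0, -1.1]
grip_width: 0.0149
```

```bash
python3 - <<'E'
from fit import *
print(at('top',src((259.5,310.5),150,135,7),.105))
E
python3 plan.py .587 .022 .085 8.9 12 2
```

```text
[0.54000761 0.29105737 0.105     ]
from [0.5672 0.1531 0.0852] 8.9 tilt [ 0.026 -0.011 -1.   ] t 20.35
[[[-0.0, 0.0044, 0.0001], -0.0], [[-0.0, 0.0088, 0.0001], -0.0], [[-0.0001, 0.0133, 0.0002], -0.0], [[-0.0001, 0.0133, 0.0002], -0.0], [[-0.0001, 0.0133, 0.0002], -0.0], [[-0.0001, 0.0133, 0.0002], -0.0], [[-0.0001, 0.0133, 0.0002], -0.0], [[-0.0001, 0.0133, 0.0002], -0.0], [[-0.0001, 0.0133, 0.0002], -0.0], [[-0.0001, 0.0133, 0.0002], -0.0], [[-0.0, 0.0088, 0.0001], -0.0], [[-0.0, 0.0044, 0.0001], -0.0]]
```

{"api": "drive_tool", "payload": {"rows": [[[0, 0.003, 0], 0], [[0, 0.006, 0], 0], [[0, 0.01, 0], 0], [[0, 0.013, 0], 0], [[0, 0.013, 0], 0], [[0, 0.013, 0], 0], [[0, 0.013, 0], 0], [[0, 0.013, 0], 0], [[0, 0.013, 0], 0], [[0, 0.013, 0], 0], [[0, 0.01, 0], 0], [[0, 0.005, 0], 0]]}}

```text
time_s: 21.55
ee_pos: [0.5885, 0.0169, 0.0876]
ee_rot: [3.118, 0.239, 0.04]
force: [-0.7, 0.6, -2.1]
grip_width: 0.0152
```

```bash
python3 plan.py .587 .0 .15 8.9 6 2; python3 -c "
from h import *
cap('top','t13')"; python3 crop.py pics/t13.png 150 135 250 215 7 pics/t13c.png
```

```text
from [0.5885 0.0169 0.0876] 8.8 tilt [ 0.027 -0.012 -1.   ] t 21.55
[[[-0.0002, 0.0015, -0.0052], -0.01], [[-0.0004, 0.0029, -0.0104], -0.02], [[-0.0006, 0.0044, -0.0156], -0.03], [[-0.0006, 0.0044, -0.0156], -0.03], [[-0.0004, 0.0029, -0.0104], -0.02], [[-0.0002, 0.0015, -0.0052], -0.01]]
```

View pics/t13c.png

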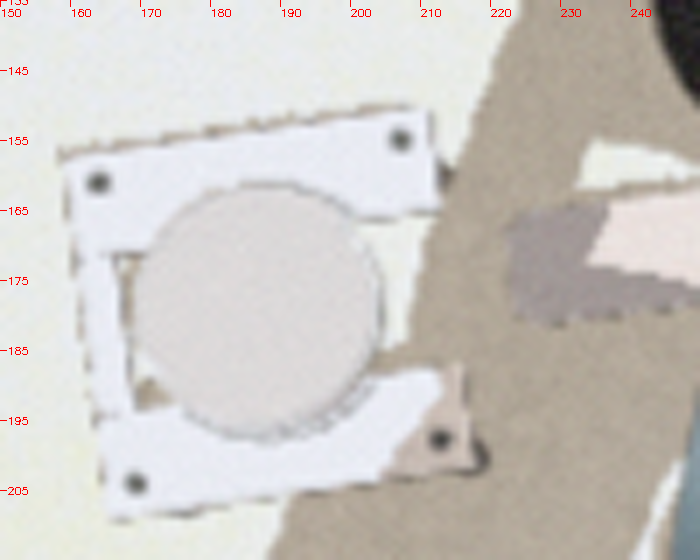

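The dish now sits centred in the engraved ring. Measured (0.540, 0.291) against a stage centre of (0.540, 0.2905), and the blade is fully out. Returning the lifter.

```bash
python3 plan.py .438 -.408 .12 -25 20 0
```

```text
from [0.5886 0.0164 0.0876] 8.8 tilt [ 0.027 -0.012 -1.   ] t 21.6
[[[-0.0106, 0.0199, -0.0016], 1.69], [[-0.01, 0.0202, -0.0016], 1.69], [[-0.0094, 0.0204, -0.0016], 1.69], [[-0.0088, 0.0207, -0.0016], 1.69], [[-0.0082, 0.021, -0.0016], 1.69], [[-0.0076, 0.0212, -0.0016], 1.69], [[-0.007, 0.0214, -0.0016], 1.69], [[-0.0063, 0.0216, -0.0016], 1.69], [[-0.0057, 0.0218, -0.0016], 1.69], [[-0.0051, 0.0219, -0.0016], 1.69], [[-0.0044, 0.0221, -0.0016], 1.69], [[-0.0038, 0.0222, -0.0016], 1.69], [[-0.0031, 0.0223, -0.0016], 1.69], [[-0.0024, 0.0224, -0.0016], 1.69], [[-0.0018, 0.0225, -0.0016], 1.69], [[-0.0011, 0.0225, -0.0016], 1.69], [[-0.0005, 0.0225, -0.0016], 1.69], [[0.0002, 0.0225, -0.0016], 1.69], [[0.0009, 0.0225, -0.0016], 1.69], [[0.0015, 0.0225, -0.0016], 1.69]]
```

{"api": "drive_tool", "payload": {"rows": [[[0, 0.01, -0.01], 0], [[-0.005, 0.015, -0.012], 1], [[-0.01, 0.02, -0.012], 1.7], [[-0.01, 0.02, -0.01], 1.7], [[-0.009, 0.021, -0.005], 1.7], [[-0.008, 0.021, 0], 1.7], [[-0.008, 0.021, 0], 1.7], [[-0.007, 0.021, 0], 1.7], [[-0.006, 0.022, 0], 1.7], [[-0.006, 0.022, 0], 1.7], [[-0.005, 0.022, 0], 1.7], [[-0.004, 0.022, 0], 1.7]]}}

```text
time_s: 22.8
ee_pos: [0.5101, -0.2352, 0.1543]
ee_rot: [3.113, -0.271, 0.063]
force: [-0.6, -0.0, -1.6]
grip_width: 0.0149
```

```bash
python3 plan.py .438 -.408 .1 -25 10 1
```

```text
from [ 0.5101 -0.2352  0.1543] -9.9 tilt [ 0.039 -0.02  -0.999] t 22.8
[[[-0.0024, 0.0101, 0.003], 0.84], [[-0.0045, 0.0203, 0.0061], 1.67], [[-0.0039, 0.0204, 0.0061], 1.67], [[-0.0033, 0.0205, 0.0061], 1.67], [[-0.0027, 0.0206, 0.0061], 1.67], [[-0.0021, 0.0207, 0.0061], 1.67], [[-0.0015, 0.0207, 0.0061], 1.67], [[-0.0009, 0.0208, 0.0061], 1.67], [[-0.0003, 0.0208, 0.0061], 1.67], [[0.0001, 0.0104, 0.003], 0.84]]
```

{"api": "drive_tool", "payload": {"rows": [[[-0.004, 0.018, 0.003], 1.7], [[-0.004, 0.018, 0.005], 1.7], [[-0.004, 0.018, 0.006], 1.7], [[-0.003, 0.018, 0.006], 1.7], [[-0.002, 0.018, 0.006], 1.6], [[-0.002, 0.017, 0.006], 1.6], [[-0.001, 0.015, 0.005], 1.4], [[-0.001, 0.012, 0.003], 1], [[0, 0.007, 0], 0.5], [[0, 0, 0], 0], [[0, 0, 0], 0]]}}

```text
time_s: 23.9
ee_pos: [0.4472, -0.3813, 0.1264]
ee_rot: [3.052, -0.647, 0.084]
force: [0.7, -0.3, -1.1]
grip_width: 0.0147
```

```bash
python3 plan.py .438 -.408 .05 -25 10 1
```

```text
from [ 0.4472 -0.3813  0.1264] -23.9 tilt [ 0.048 -0.031 -0.998] t 23.9
[[[-0.0001, 0.0015, 0.0043], 0.06], [[-0.0002, 0.003, 0.0085], 0.12], [[-0.0002, 0.003, 0.0085], 0.12], [[-0.0002, 0.003, 0.0085], 0.12], [[-0.0002, 0.003, 0.0085], 0.12], [[-0.0002, 0.003, 0.0085], 0.12], [[-0.0002, 0.003, 0.0085], 0.12], [[-0.0002, 0.003, 0.0085], 0.12], [[-0.0002, 0.003, 0.0085], 0.12], [[-0.0001, 0.0015, 0.0043], 0.06]]
```

{"api": "drive_tool", "payload": {"rows": [[[0, 0.002, 0.005], 0.1], [[0, 0.003, 0.01], 0.1], [[0, 0.003, 0.013], 0.1], [[0, 0.003, 0.013], 0.1], [[0, 0.003, 0.013], 0.1], [[0, 0.003, 0.013], 0.1], [[0, 0.002, 0.01], 0.1], [[0, 0.001, 0.006], 0], [[0, 0, 0.003], 0], [[0, 0, 0], 0]]}}

```text
time_s: 24.9
ee_pos: [0.443, -0.4009, 0.0307]
ee_rot: [3.052, -0.663, 0.079]
force: [-0.7, -0.6, -1.0]
grip_width: 0.015
```

```bash
python3 plan.py .438 -.408 .012 -25 6 1
```

```text
from [ 0.443  -0.4009  0.0307] -24.5 tilt [ 0.046 -0.028 -0.999] t 24.9
[[[-0.0003, 0.0008, 0.0019], 0.05], [[-0.0005, 0.0017, 0.0037], 0.1], [[-0.0005, 0.0017, 0.0037], 0.1], [[-0.0005, 0.0017, 0.0037], 0.1], [[-0.0005, 0.0017, 0.0037], 0.1], [[-0.0003, 0.0008, 0.0019], 0.05]]
```

{"api": "drive_tool", "payload": {"rows": [[[-0.0005, 0.001, 0.002], 0], [[-0.001, 0.002, 0.004], 0.1], [[-0.0005, 0.002, 0.004], 0.1], [[-0.0005, 0.001, 0.003], 0], [[0, 0, 0.002], 0], [[0, 0, 0.001], 0], [[0, 0, 0], 0]]}}

```text
time_s: 25.6
ee_pos: [0.4397, -0.4074, 0.0154]
ee_rot: [3.048, -0.668, 0.084]
force: [0.9, 0.4, -2.1]
grip_width: 0.0152
```

```bash
python3 plan.py .438 -.408 .011 -25 6 1; python3 -c "
from h import *
cap('scene','s14');print(robot.read_state()['force'],robot.read_state()['wrist_torque'])"; python3 crop.py pics/s14.png 90 250 240 370 5 pics/s14c.png
```

```text
from [ 0.4397 -0.4074  0.0154] -24.7 tilt [ 0.048 -0.031 -0.998] t 25.6
[[[-0.0002, 0.0001, 0.0004], 0.03], [[-0.0003, 0.0002, 0.0009], 0.06], [[-0.0003, 0.0002, 0.0009], 0.06], [[-0.0003, 0.0002, 0.0009], 0.06], [[-0.0003, 0.0002, 0.0009], 0.06], [[-0.0002, 0.0001, 0.0004], 0.03]]
[ 0.17535664  0.08674658 -1.08606959] [-0.004395    0.05765763  0.02561645]
```

View pics/s14c.png

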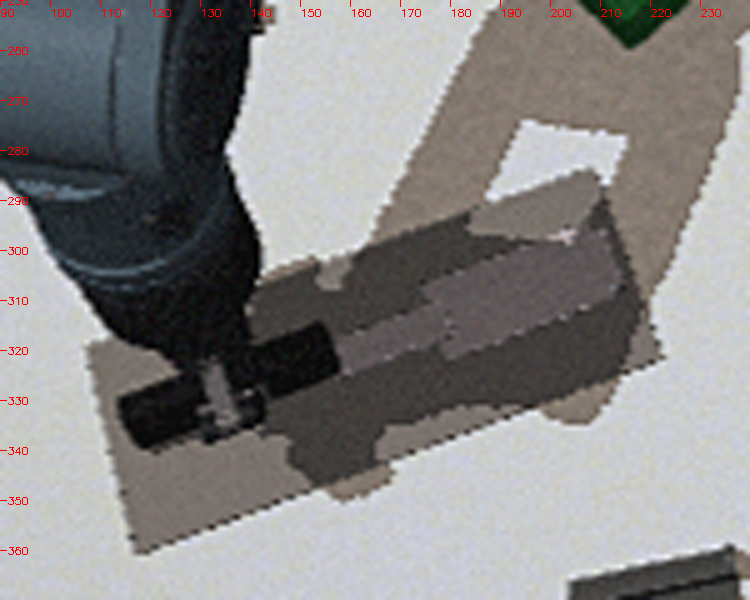

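{"api": "drive_tool", "payload": {"rows": [[[0, 0, 0.0015], 0], [[0, 0, 0.0015], 0], [[0, 0, 0.0015], 0], [[0, 0, 0], 0]]}}

```text
time_s: 26.05
ee_pos: [0.4405, -0.4079, 0.0115]
ee_rot: [3.048, -0.668, 0.085]
force: [-0.1, 1.2, 1.1]
grip_width: 0.0152
```

```bash
python3 -c "
from h import *
print(robot.read_state()['force'],robot.read_state()['wrist_torque'])"
```

```text
[-0.11181551  1.19421024  1.08869715] [0.47581052 0.10148777 0.03338115]
```

Contact with the mat: Fz went from about −1.5 to +1. Releasing.

{"api": "drive_tool", "payload": {"rows": [[[0, 0, 0], 0], [[0, 0, 0], 0], [[0, 0, 0], 0], [[0, 0, 0], 0], [[0, 0, 0], 0], [[0, 0, 0], 0], [[0, 0, 0], 0]], "fingers": 0}}

```text
time_s: 26.75
ee_pos: [0.441, -0.4085, 0.0121]
ee_rot: [3.047, -0.667, 0.087]
force: [-0.4, -0.1, -0.1]
grip_width: 0.0854
```

{"api": "drive_tool", "payload": {"rows": [[[0, 0, -0.005], 0], [[0, 0, -0.01], 0], [[0, 0, -0.015], 0], [[0, 0, -0.02], 0], [[0, 0, -0.025], 0], [[0, 0, -0.025], 0], [[0, 0, -0.025], 0], [[0, 0, -0.02], 0], [[0, 0, -0.01], 0], [[0, 0, 0], 0]]}}

```text
time_s: 27.75
ee_pos: [0.4333, -0.4039, 0.1834]
ee_rot: [3.041, -0.666, 0.096]
force: [0.2, -0.1, -0.3]
grip_width: 0.0853
```

```bash
python3 -c "
from h import *
cap('scene','s15');cap('top','t15')"; python3 crop.py pics/s15.png 90 250 240 370 5 pics/s15c.png; python3 crop.py pics/t15.png 240 110 290 155 10 pics/t15c.png;  python3 plan.py .65 .06 .2 20 12
```

```text
from [ 0.4328 -0.4031  0.1811] -24.7 tilt [ 0.053 -0.037 -0.998] t 27.85
[[[0.0004, -0.0426, -0.002], -3.72], [[0.0032, -0.0425, -0.002], -3.72], [[0.0059, -0.0422, -0.002], -3.72], [[0.0087, -0.0417, -0.002], -3.72], [[0.0114, -0.0411, -0.002], -3.72], [[0.014, -0.0402, -0.002], -3.72], [[0.0166, -0.0392, -0.002], -3.72], [[0.0191, -0.0381, -0.002], -3.72], [[0.0215, -0.0368, -0.002], -3.72], [[0.0239, -0.0353, -0.002], -3.72], [[0.0261, -0.0337, -0.002], -3.72], [[0.0283, -0.0319, -0.002], -3.72]]
```

View pics/s15c.png

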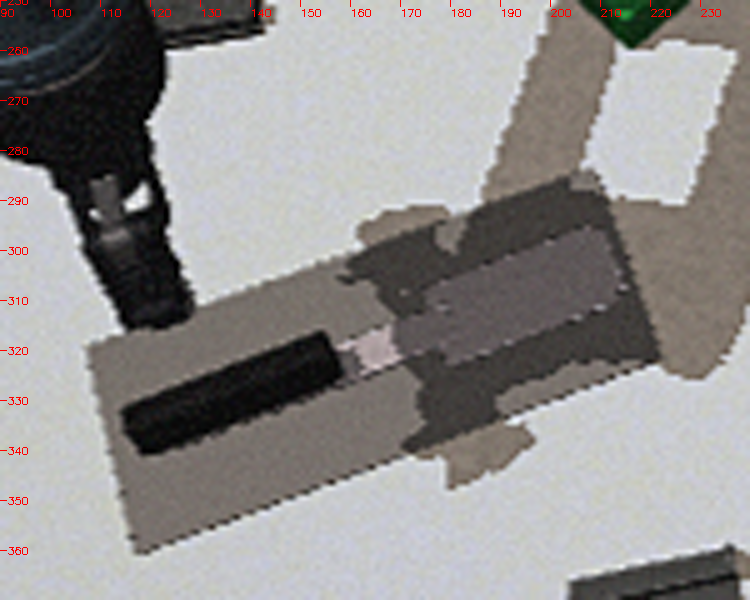

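View pics/t15c.png

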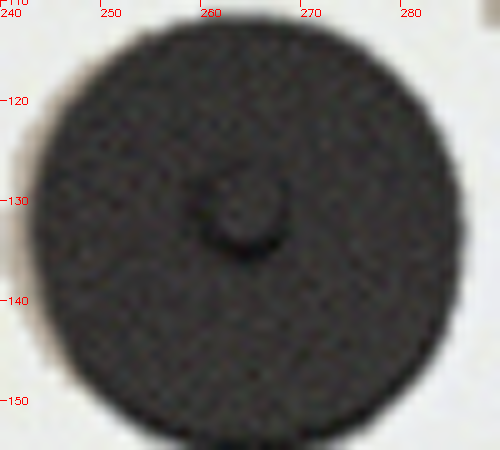

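View pics/t15.png

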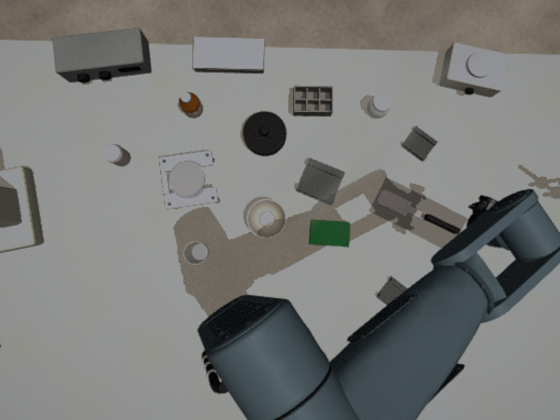

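The lifter lies flat and lengthwise on the mat, handle (115–157, 317–340) and blade (175–215, 296–320), with the fingers clear. The cover is at (264,132), unmoved. Now the cover.

```bash
python3 - <<'E'
from fit import *
print(at('top',src((247.5,230),240,110,10),.030),at('top',src((248,203),240,110,10),.066))
E
python3 crop.py pics/scene0.png 315 220 385 285 9 pics/s_cov.png
```

```text
[0.68536992 0.09239569 0.03      ] [0.68487549 0.09128248 0.066     ]
```

View pics/s_cov.png

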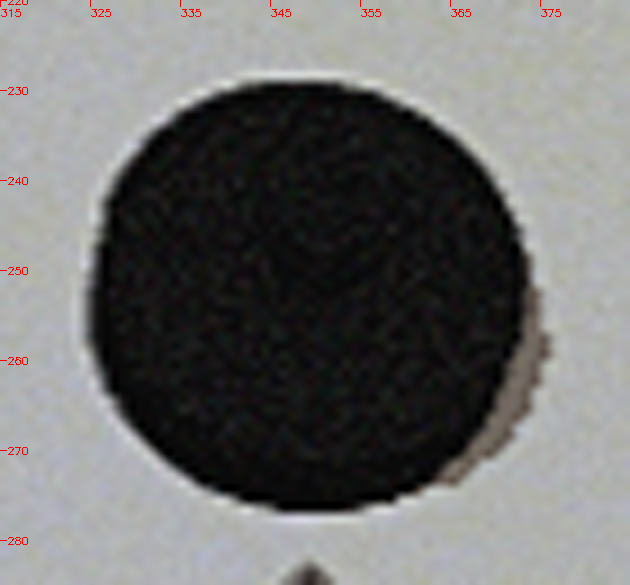

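{"api": "drive_tool", "payload": {"rows": [[[0, -0.02, 0], -2], [[0.003, -0.04, 0], -3.7], [[0.006, -0.042, 0], -3.7], [[0.009, -0.041, 0], -3.7], [[0.011, -0.041, 0], -3.7], [[0.014, -0.04, 0], -3.7], [[0.016, -0.039, 0], -3.7], [[0.019, -0.038, 0], -3.7], [[0.02, -0.035, 0], -3.7], [[0.02, -0.03, 0], -3.7], [[0.015, -0.02, 0], -2], [[0, 0, 0], 0]]}}

```text
time_s: 29.05
ee_pos: [0.6132, -0.0126, 0.1562]
ee_rot: [3.094, 0.376, 0.033]
force: [-0.4, -0.0, 0.1]
grip_width: 0.0853
```

```bash
python3 plan.py .682 .093 .14 20 8 2;python3 -c "
from h import *
cap('wrist','w16')"
```

```text
from [ 0.6132 -0.0126  0.1562] 13.9 tilt [ 0.024 -0.022 -0.999] t 29.05
[[[0.0051, -0.0048, 0.0009], -0.34], [[0.0103, -0.0095, 0.0017], -0.68], [[0.0156, -0.0141, 0.0026], -1.02], [[0.0158, -0.0139, 0.0026], -1.02], [[0.0161, -0.0136, 0.0026], -1.02], [[0.0163, -0.0133, 0.0026], -1.02], [[0.011, -0.0087, 0.0017], -0.68], [[0.0056, -0.0043, 0.0009], -0.34]]
```

View pics/w16.png

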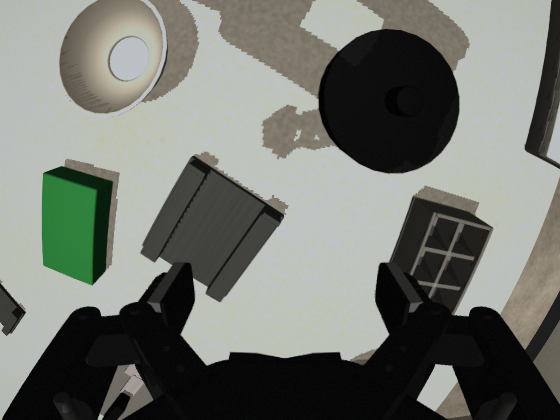

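Run:
```python
from h import *
print(at('wrist',(410,97),.066),at('wrist',(390,101),.034)); print(proj('wrist',[[.6849,.0915,.066],[.6849,.0915,.036]]))
```

```text
[0.68318064 0.09330671 0.066     ] [0.67942094 0.08893212 0.034     ]
[[411.41495826 100.0133334 ]
 [397.48698149 100.10686309]]
```

{"api": "drive_tool", "payload": {"rows": [[[0.005, -0.005, 0], -0.4], [[0.01, -0.01, 0], -0.7], [[0.014, -0.013, 0], -1], [[0.014, -0.013, 0], -1], [[0.014, -0.013, 0], -1], [[0.013, -0.011, 0], -1], [[0.007, -0.006, 0], -0.7], [[0, 0, 0], 0], [[0, 0, 0], 0]]}}

```text
time_s: 30.0
ee_pos: [0.6701, 0.0792, 0.1522]
ee_rot: [3.071, 0.531, 0.024]
force: [-0.3, -0.3, 0.4]
grip_width: 0.0853
```

```bash
python3 plan.py .6845 .092 .11 20 8 2;python3 -c "
from h import *
cap('wrist','w17');print(proj('wrist',[[.6849,.0915,.066],[.6849,.0915,.036]]))"
```

```text
from [0.6701 0.0792 0.1522] 19.6 tilt [ 0.019 -0.022 -1.   ] t 30.0
[[[0.001, -0.0005, 0.0023], -0.02], [[0.0019, -0.0009, 0.0047], -0.04], [[0.0029, -0.0014, 0.007], -0.06], [[0.0029, -0.0014, 0.007], -0.06], [[0.0029, -0.0014, 0.007], -0.06], [[0.0029, -0.0014, 0.007], -0.06], [[0.0019, -0.0009, 0.0047], -0.04], [[0.001, -0.0005, 0.0023], -0.02]]
[[307.52533434 202.7142808 ]
 [304.64019912 192.02191581]]
```

View pics/w17.png

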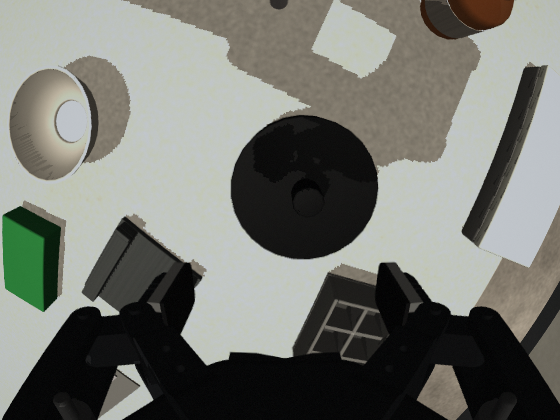

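{"api": "drive_tool", "payload": {"rows": [[[0.002, -0.001, 0.005], 0], [[0.003, -0.0015, 0.01], 0], [[0.003, -0.0015, 0.012], 0], [[0.003, -0.001, 0.012], 0], [[0.002, -0.001, 0.012], 0], [[0.001, -0.001, 0.01], 0], [[0, 0, 0.005], 0], [[0, 0, 0.002], 0], [[0, 0, 0], 0]]}}

```text
time_s: 30.95
ee_pos: [0.681, 0.0873, 0.0756]
ee_rot: [3.073, 0.525, 0.017]
force: [-0.1, 0.1, 0.2]
grip_width: 0.0852
```

```bash
python3 plan.py .6845 .092 .042 20 8 2;python3 -c "
from h import *
cap('wrist','w18');print(proj('wrist',[[.6849,.0915,.066]]))"
```

```text
from [0.681  0.0873 0.0756] 19.4 tilt [ 0.015 -0.022 -1.   ] t 30.95
[[[0.0003, -0.0002, 0.0019], -0.03], [[0.0005, -0.0005, 0.0037], -0.07], [[0.0008, -0.0007, 0.0056], -0.1], [[0.0008, -0.0007, 0.0056], -0.1], [[0.0008, -0.0007, 0.0056], -0.1], [[0.0008, -0.0007, 0.0056], -0.1], [[0.0005, -0.0005, 0.0037], -0.07], [[0.0003, -0.0002, 0.0019], -0.03]]
[[293.07718681 253.65440611]]
```

View pics/w18.png

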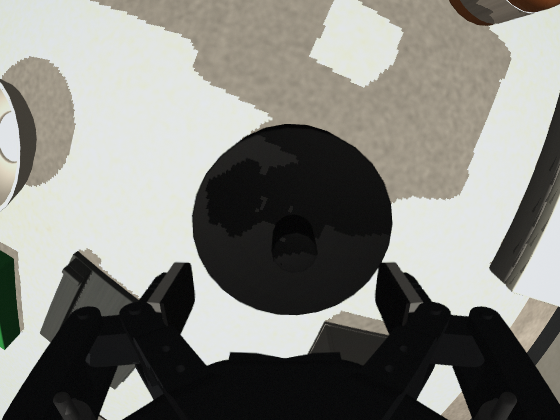

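{"api": "drive_tool", "payload": {"rows": [[[0.0005, -0.001, 0.002], 0], [[0.001, -0.001, 0.004], -0.1], [[0.001, -0.001, 0.006], -0.1], [[0.001, -0.001, 0.006], -0.1], [[0.0005, -0.0005, 0.005], 0], [[0, 0, 0.004], 0], [[0, 0, 0.002], 0], [[0, 0, 0.001], 0], [[0, 0, 0], 0]]}}

```text
time_s: 31.9
ee_pos: [0.6853, 0.0927, 0.0449]
ee_rot: [3.071, 0.534, 0.022]
force: [0.8, -0.5, -0.0]
grip_width: 0.0855
```

```bash
python3 plan.py .6845 .092 .042 20 4 1
```

```text
from [0.6853 0.0927 0.0449] 19.7 tilt [ 0.018 -0.022 -1.   ] t 31.9
[[[-0.0002, 0.0001, 0.0005], -0.04], [[-0.0003, 0.0001, 0.001], -0.09], [[-0.0003, 0.0001, 0.001], -0.09], [[-0.0002, 0.0, 0.0005], -0.04]]
```

{"api": "drive_tool", "payload": {"rows": [[[0, 0, 0.001], 0], [[0, 0, 0.001], 0], [[0, 0, 0], 0], [[0, 0, 0], 0], [[0, 0, 0], 0], [[0, 0, 0], 0], [[0, 0, 0], 0], [[0, 0, 0], 0]], "fingers": 1}}

```text
time_s: 32.7
ee_pos: [0.6861, 0.0925, 0.044]
ee_rot: [3.07, 0.534, 0.025]
force: [0.7, 0.6, 0.4]
grip_width: 0.0219
```

```bash
python3 plan.py .6845 .092 .16 20 8 2
```

```text
from [0.6861 0.0925 0.044 ] 19.7 tilt [ 0.02  -0.022 -1.   ] t 32.7
[[[-0.0, 0.0002, -0.0064], -0.02], [[-0.0, 0.0004, -0.0129], -0.03], [[-0.0001, 0.0005, -0.0193], -0.05], [[-0.0001, 0.0005, -0.0193], -0.05], [[-0.0001, 0.0005, -0.0193], -0.05], [[-0.0001, 0.0005, -0.0193], -0.05], [[-0.0, 0.0004, -0.0129], -0.03], [[-0.0, 0.0002, -0.0064], -0.02]]
```

{"api": "drive_tool", "payload": {"rows": [[[0, 0, -0.004], 0], [[0, 0, -0.01], 0], [[0, 0, -0.016], 0], [[0, 0, -0.018], 0], [[0, 0, -0.018], 0], [[0, 0, -0.018], 0], [[0, 0, -0.016], 0], [[0, 0, -0.01], 0], [[0, 0, -0.004], 0], [[0, 0, 0], 0]]}}

```text
time_s: 33.7
ee_pos: [0.6833, 0.0955, 0.169]
ee_rot: [3.07, 0.534, 0.026]
force: [0.4, 1.6, -2.3]
grip_width: 0.0222
```

```bash
python3 plan.py .541 .2915 .185 35 16 2; python3 -c "
from h import *
cap('top','t19');cap('scene','s19')"
```

```text
from [0.6833 0.0955 0.169 ] 19.7 tilt [ 0.021 -0.022 -1.   ] t 33.7
[[[-0.0016, -0.0055, -0.0006], -0.36], [[-0.0031, -0.0111, -0.0011], -0.73], [[-0.0045, -0.0167, -0.0017], -1.09], [[-0.0042, -0.0167, -0.0017], -1.09], [[-0.0039, -0.0168, -0.0017], -1.09], [[-0.0035, -0.0169, -0.0017], -1.09], [[-0.0032, -0.017, -0.0017], -1.09], [[-0.0029, -0.017, -0.0017], -1.09], [[-0.0026, -0.0171, -0.0017], -1.09], [[-0.0023, -0.0171, -0.0017], -1.09], [[-0.0019, -0.0171, -0.0017], -1.09], [[-0.0016, -0.0172, -0.0017], -1.09], [[-0.0013, -0.0172, -0.0017], -1.09], [[-0.0009, -0.0172, -0.0017], -1.09], [[-0.0004, -0.0115, -0.0011], -0.73], [[-0.0001, -0.0058, -0.0006], -0.36]]
```

View pics/s19.png

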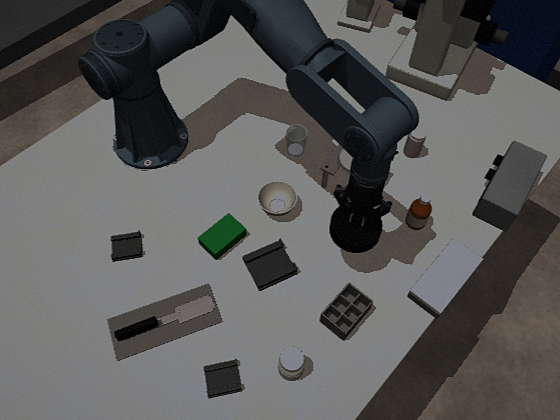

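{"api": "drive_tool", "payload": {"rows": [[[-0.002, -0.006, -0.001], -0.4], [[-0.003, -0.011, -0.002], -0.7], [[-0.004, -0.015, -0.002], -1], [[-0.004, -0.015, -0.002], -1], [[-0.004, -0.015, -0.002], -1], [[-0.004, -0.015, -0.002], -1], [[-0.003, -0.015, -0.002], -1], [[-0.003, -0.015, -0.002], -1], [[-0.003, -0.015, -0.002], -1], [[-0.002, -0.015, -0.002], -1], [[-0.002, -0.013, -0.002], -1], [[-0.002, -0.01, -0.002], -1]]}}

```text
time_s: 35.0
ee_pos: [0.5703, 0.2383, 0.1843]
ee_rot: [2.998, 0.856, 0.01]
force: [0.2, -0.0, -1.9]
grip_width: 0.0219
```

```bash
python3 plan.py .541 .2915 .175 32 8 2
```

```text
from [0.5703 0.2383 0.1843] 31.9 tilt [ 0.013 -0.021 -1.   ] t 35.0
[[[0.0002, -0.0034, 0.0004], -0.01], [[0.0004, -0.0068, 0.0009], -0.01], [[0.0005, -0.0101, 0.0013], -0.02], [[0.0005, -0.0101, 0.0013], -0.02], [[0.0005, -0.0101, 0.0013], -0.02], [[0.0005, -0.0101, 0.0013], -0.02], [[0.0004, -0.0068, 0.0009], -0.01], [[0.0002, -0.0034, 0.0004], -0.01]]
```

{"api": "drive_tool", "payload": {"rows": [[[0, -0.008, 0], 0], [[0, -0.009, 0], 0], [[0, -0.009, 0], 0], [[0.0005, -0.009, 0], 0], [[0.0005, -0.008, 0], 0], [[0, -0.005, 0], 0], [[0, -0.002, 0], 0], [[0, 0, 0], 0], [[0, 0, 0], 0]]}}

```text
time_s: 35.9
ee_pos: [0.5424, 0.2854, 0.1828]
ee_rot: [2.997, 0.857, 0.01]
force: [-0.5, -0.2, -2.2]
grip_width: 0.0217
```

```bash
python3 plan.py .541 .2915 .15 32 8 2; python3 -c "
from h import *
cap('top','t20');cap('scene','s20');cap('wrist','w20')"; python3 crop.py pics/t20.png 140 130 240 220 7 pics/t20c.png;python3 crop.py pics/s20.png 300 100 410 210 6 pics/s20c.png
```

```text
from [0.5424 0.2854 0.1828] 31.9 tilt [ 0.013 -0.022 -1.   ] t 35.9
[[[0.0001, -0.0004, 0.0018], -0.0], [[0.0002, -0.0007, 0.0036], -0.01], [[0.0003, -0.0011, 0.0054], -0.01], [[0.0003, -0.0011, 0.0054], -0.01], [[0.0003, -0.0011, 0.0054], -0.01], [[0.0003, -0.0011, 0.0054], -0.01], [[0.0002, -0.0007, 0.0036], -0.01], [[0.0001, -0.0004, 0.0018], -0.0]]
```

View pics/t20c.png

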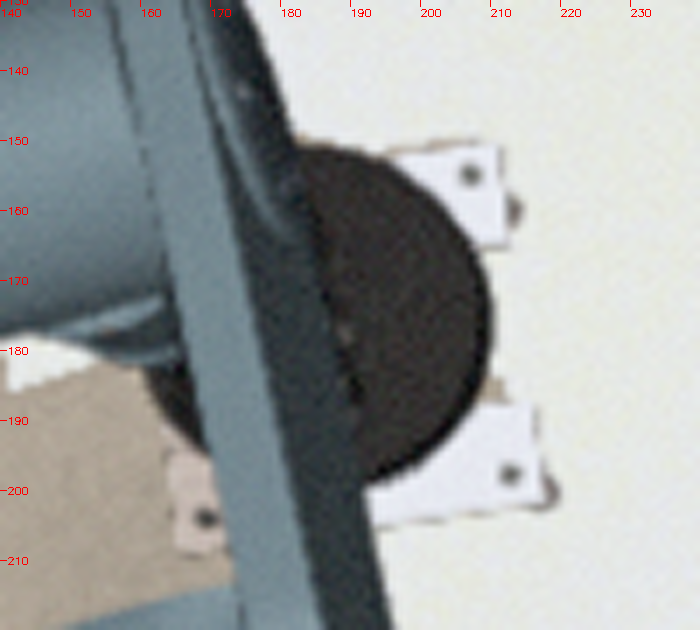

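View pics/s20c.png

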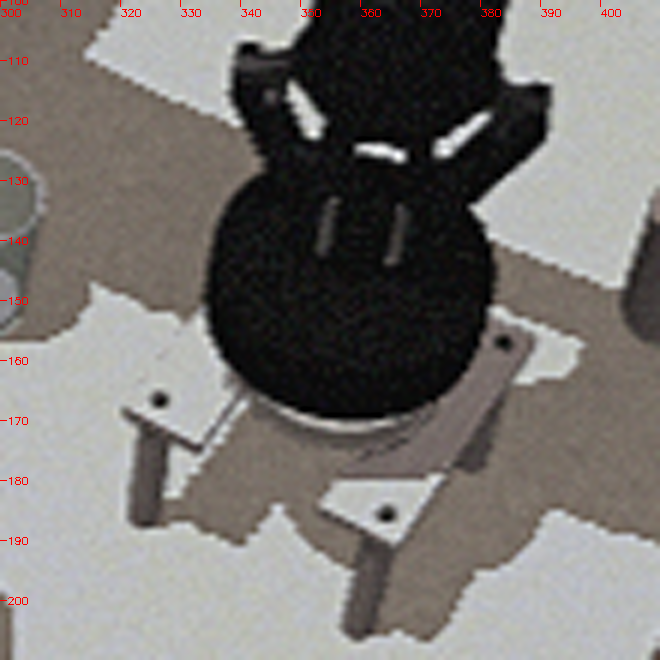

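View pics/w20.png

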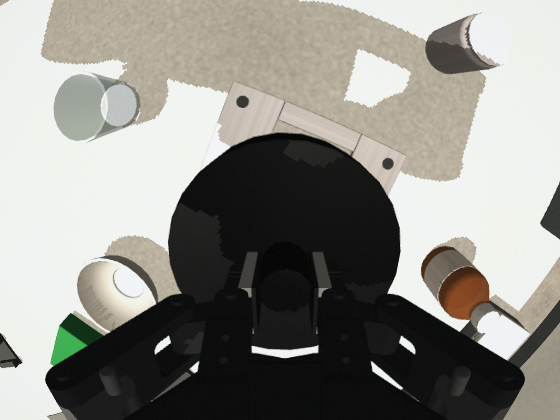

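Run:
```python
from fit import *
print(at('top',src((316,321),140,130,7),.175))
# scene lid: left 205,right 495, bottom ~418 ; predict
for c in ([.5424,.2854,.175],[.54,.285,.175]):
    th=np.linspace(0,2*np.pi,60); C=np.array(c)+.062*np.c_[np.cos(th),np.sin(th),0*th]; q=(proj('scene',C)-[300,100])*6; print(q.min(0),q.max(0))
```

```text
[0.54049864 0.28223768 0.175     ]
[207.31715179 147.6598376 ] [493.64638085 368.33083449]
[202.43770561 145.39264223] [488.61050196 365.83467248]
```

{"api": "drive_tool", "payload": {"rows": [[[0, -0.001, 0.002], 0], [[0, -0.0015, 0.004], 0], [[0, -0.002, 0.005], 0], [[0, -0.0015, 0.005], 0], [[0, -0.001, 0.005], 0], [[0, -0.0005, 0.004], 0], [[0, 0, 0.002], 0], [[0, 0, 0], 0]]}}

```text
time_s: 36.85
ee_pos: [0.5383, 0.2908, 0.1523]
ee_rot: [2.998, 0.855, 0.008]
force: [-0.3, -0.1, -1.5]
grip_width: 0.0224
```

```bash
python3 plan.py .542 .2925 .135 32 8 2; python3 -c "
from h import *
cap('top','t21');cap('scene','s21')"; python3 crop.py pics/t21.png 140 130 240 220 7 pics/t21c.png;python3 crop.py pics/s21.png 300 100 410 210 6 pics/s21c.png
```

```text
from [0.5383 0.2908 0.1523] 31.9 tilt [ 0.011 -0.022 -1.   ] t 36.85
[[[0.0002, 0.0, 0.001], -0.01], [[0.0005, 0.0, 0.0019], -0.02], [[0.0007, 0.0, 0.0029], -0.02], [[0.0007, 0.0, 0.0029], -0.02], [[0.0007, 0.0, 0.0029], -0.02], [[0.0007, 0.0, 0.0029], -0.02], [[0.0005, 0.0, 0.0019], -0.02], [[0.0002, 0.0, 0.001], -0.01]]
```

View pics/t21c.png

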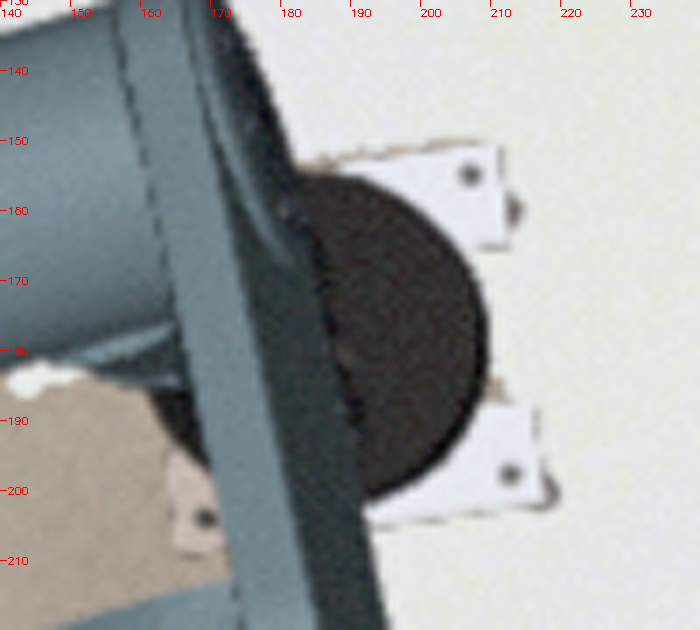

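View pics/s21c.png

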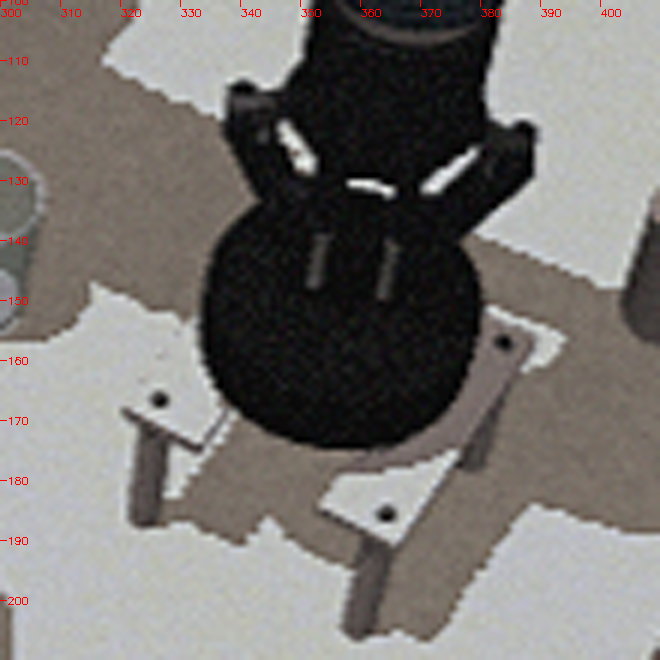

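Run:
```python
from fit import *
print(at('top',src((317,343.5),140,130,7),.144))
```

```text
[0.53610841 0.28786286 0.144     ]
```

{"api": "drive_tool", "payload": {"rows": [[[0.001, 0, 0], 0], [[0.002, 0, 0], 0], [[0.001, 0, 0.001], 0], [[0.0005, 0, 0.002], 0], [[0, 0, 0.003], 0], [[0, 0, 0.002], 0], [[0, 0, 0.001], 0], [[0, 0, 0], 0]]}}

```text
time_s: 37.75
ee_pos: [0.5435, 0.2934, 0.1438]
ee_rot: [2.998, 0.855, 0.011]
force: [0.1, 0.6, -2.2]
grip_width: 0.0221
```

```bash
python3 plan.py .542 .294 .135 32 6 1; python3 -c "
from h import *
cap('top','t22')"; python3 crop.py pics/t22.png 140 130 240 220 7 pics/t22c.png
```

```text
from [0.5435 0.2934 0.1438] 31.8 tilt [ 0.014 -0.021 -1.   ] t 37.75
[[[-0.0001, -0.0002, 0.0009], -0.02], [[-0.0002, -0.0003, 0.0018], -0.03], [[-0.0002, -0.0003, 0.0018], -0.03], [[-0.0002, -0.0003, 0.0018], -0.03], [[-0.0002, -0.0003, 0.0018], -0.03], [[-0.0001, -0.0002, 0.0009], -0.02]]
```

View pics/t22c.png

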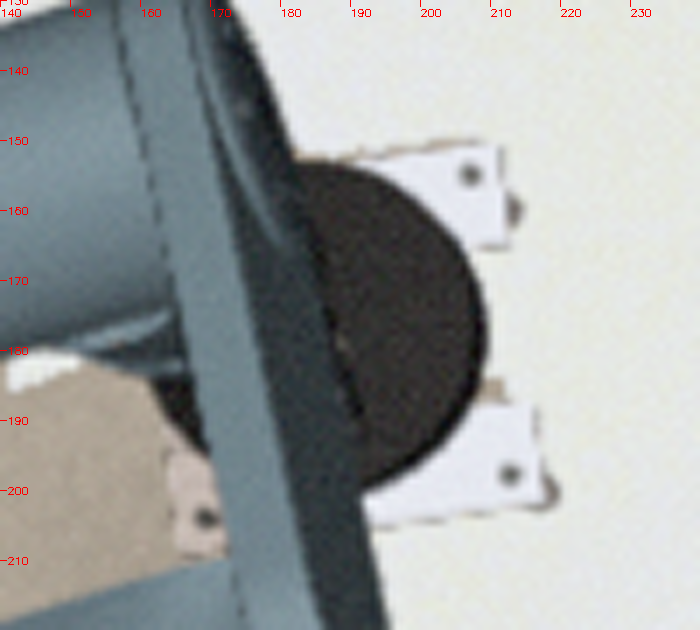

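{"api": "drive_tool", "payload": {"rows": [[[0, 0, 0.001], 0], [[0, 0, 0.0015], 0], [[0, 0, 0.002], 0], [[0, 0, 0.0015], 0], [[0, 0, 0.001], 0], [[0, 0, 0], 0]]}}

```text
time_s: 38.4
ee_pos: [0.5437, 0.2932, 0.1365]
ee_rot: [2.998, 0.855, 0.012]
force: [-0.1, -0.6, -2.3]
grip_width: 0.0218
```

```bash
python3 plan.py .542 .294 .134 32 6 1; python3 -c "
from h import *
print(robot.read_state()['force'])"
```

```text
from [0.5437 0.2932 0.1365] 31.8 tilt [ 0.014 -0.021 -1.   ] t 38.4
[[[-0.0001, -0.0002, 0.0002], -0.02], [[-0.0002, -0.0003, 0.0005], -0.03], [[-0.0002, -0.0003, 0.0005], -0.03], [[-0.0002, -0.0003, 0.0005], -0.03], [[-0.0002, -0.0003, 0.0005], -0.03], [[-0.0001, -0.0002, 0.0002], -0.02]]
[-0.06010858 -0.58379746 -2.28528276]
```

{"api": "drive_tool", "payload": {"rows": [[[0, 0, 0.001], 0], [[0, 0, 0.001], 0], [[0, 0, 0.001], 0], [[0, 0, 0], 0]]}}

```text
time_s: 38.8
ee_pos: [0.5439, 0.2932, 0.134]
ee_rot: [2.998, 0.855, 0.013]
force: [-0.7, -0.8, -2.4]
grip_width: 0.0222
```

{"api": "drive_tool", "payload": {"rows": [[[0, 0, 0.001], 0], [[0, 0, 0.001], 0], [[0, 0, 0], 0]]}}

```text
time_s: 39.1
ee_pos: [0.544, 0.2933, 0.1341]
ee_rot: [2.997, 0.856, 0.014]
force: [0.9, 0.5, -1.6]
grip_width: 0.022
```

```bash
python3 -c "
from h import *
cap('top','t23');cap('scene','s23')
print(robot.read_state()['force'])"; python3 crop.py pics/t23.png 140 130 240 220 7 pics/t23c.png;python3 crop.py pics/s23.png 300 100 410 210 6 pics/s23c.png
```

```text
[-0.34302315 -0.33667147  0.33815389]
```

View pics/s23c.png

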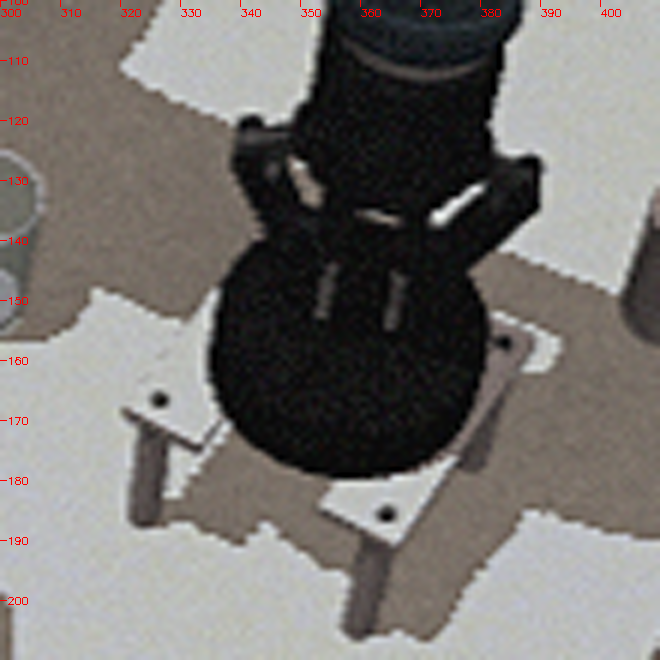

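Touching the table at z = 0.134, so the rim is at about 0.090. Fz has lost the cover's weight. Releasing and rising.

{"api": "drive_tool", "payload": {"rows": [[[0, 0, 0], 0], [[0, 0, 0], 0], [[0, 0, 0], 0], [[0, 0, 0], 0], [[0, 0, 0], 0], [[0, 0, 0], 0], [[0, 0, 0], 0]], "fingers": 0}}

```text
time_s: 39.9
ee_pos: [0.5449, 0.2935, 0.134]
ee_rot: [2.998, 0.855, 0.016]
force: [0.0, -0.3, 0.7]
grip_width: 0.0858
```

{"api": "drive_tool", "payload": {"rows": [[[0, 0, -0.005], 0], [[0, 0, -0.01], 0], [[0, 0, -0.015], 0], [[0, 0, -0.02], 0], [[0, 0, -0.02], 0], [[0, 0, -0.02], 0], [[0, 0.005, -0.02], 0], [[0, 0.02, -0.01], 0], [[0, 0.04, -0.005], 0], [[0, 0.04, 0], 0], [[0, 0.03, 0], 0], [[0, 0.01, 0], 0]]}}

```text
time_s: 41.1
ee_pos: [0.6228, 0.1726, 0.2863]
ee_rot: [2.994, 0.864, 0.042]
force: [-0.1, 0.3, 0.2]
grip_width: 0.0854
```

{"api": "drive_tool", "payload": {"rows": [[[0, 0.03, 0], 0], [[0, 0.04, 0], 0], [[0, 0.03, 0], 0], [[0, 0.01, 0], 0], [[0, 0, 0], 0], [[0, 0, 0], 0]]}}

```text
time_s: 41.7
ee_pos: [0.6828, 0.0789, 0.2965]
ee_rot: [2.994, 0.865, 0.05]
force: [0.4, -0.4, 0.2]
grip_width: 0.0853
```

```bash
python3 -c "
from h import *
cap('top','t24');cap('scene','s24')
print(robot.read_state()['force'],robot.read_state()['time_s'])"; python3 crop.py pics/t24.png 140 130 240 220 7 pics/t24c.png;python3 crop.py pics/s24.png 300 100 410 210 6 pics/s24c.png
```

```text
[ 0.5605892  -0.35754119  0.97437177] 41.8
```

View pics/t24c.png

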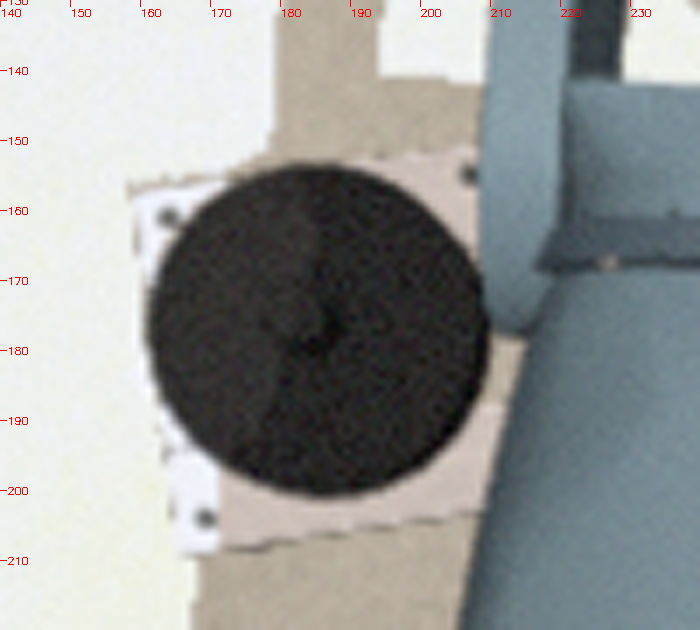

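View pics/s24.png

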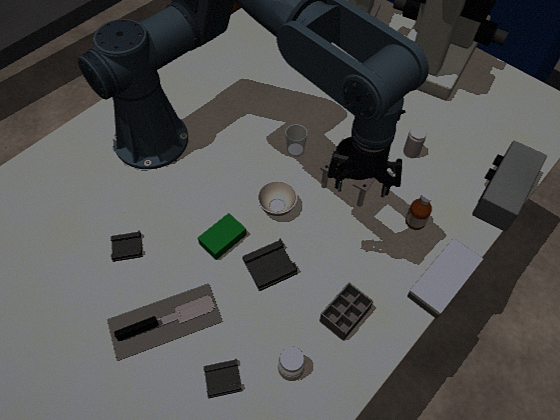

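View pics/s24c.png

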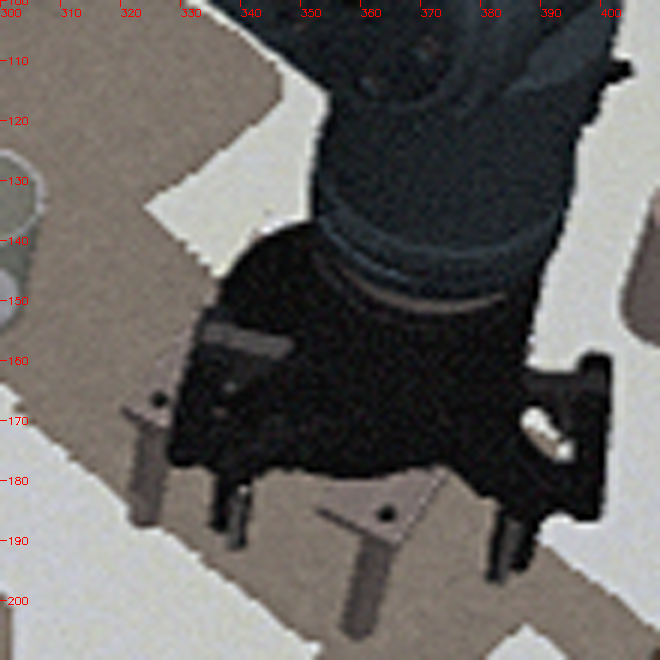

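View pics/t24.png

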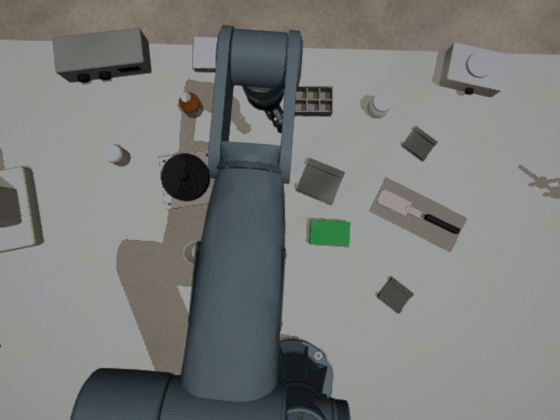

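```bash
python3 crop.py pics/t24.png 365 170 470 255 7 pics/t24m.png
python3 - <<'E'
from fit import *
print(at('top',src((318.5,329),140,130,7),.122))
E
```

```text
[0.54409161 0.29197222 0.122     ]
```

View pics/t24m.png

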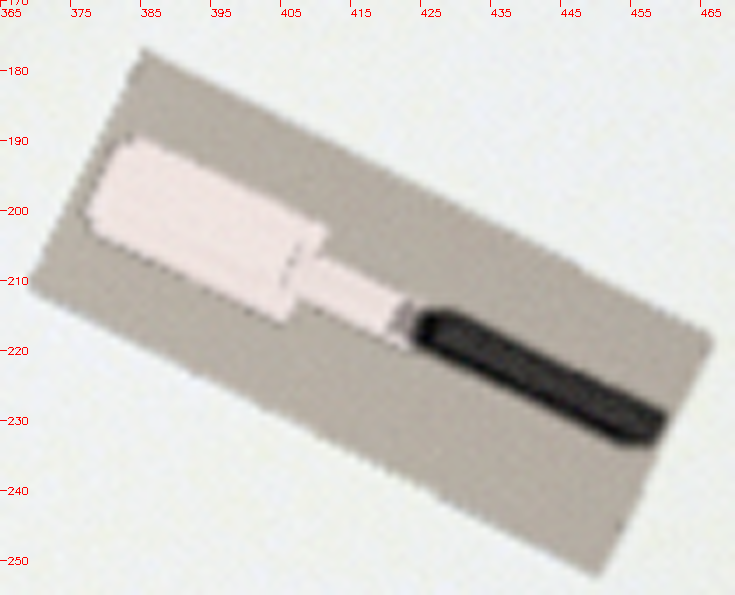

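Run:
```python
from fit import *
m=dofit('lifter',[((327,228),(.092,-.022,.006)),((287,320),(.092,.022,.006)),((101,185),(.185,0,.006)),((662,425),(-.055,0,.03))],365,170,7)
t,th=m; mid=t+.065*np.array([np.cos(th),np.sin(th)]); a=np.radians(64.22); d=mid-[.4653,-.3501]; print(d@[np.cos(a),np.sin(a)],d@[-np.sin(a),np.cos(a)])
s=robot.read_state(); print(s['joint_vel'].round(3),s['force'])
robot.job_done()
```

```text
lifter [ 0.4435 -0.4078] deg 66.91 res mm [[0.5, -0.7], [-2.1, 0.1], [1.2, 0.9], [0.4, -0.2]]
0.0034741461202564905 -0.002400611216270152
[ 0.004 -0.     0.003  0.    -0.003 -0.001] [ 0.5605892  -0.35754119  0.97437177]
the job is handed in; nothing more can be done
```

I finished the job and handed it in at about 42 s of the 72 s allowed. `job_done` gives no verdict.

What I did: slid the lifter under the dish on the full-size rack, lifted it off and carried it to the stage. I lowered the blade into the slot, drew it out, laid the lifter back on its mat, then put the cover over the dish.

Last checks, from the top camera and the force reading:
- **Dish:** before the cover went on, it sat about 1 mm from the stage centre, inside the engraved ring.
- **Lifter:** released on the mat, its middle 3 mm along and 2 mm across from the mat's centre, about 3° off its long axis.
- **Cover:** lid centre about 4 mm from the dish. When I let go, the rim was at about 0.090 m and the wrist had lost the cover's weight, so it rests on the table.
- **Bystanders:** I saw none moved in the final top and scene pictures.
- **Arm:** standing still at 0.30 m height, clear of everything.

What did not fully agree or could not be checked:
- The scene camera reads about 3 mm differently in x from the top camera, so I compared things within one camera where I could.
- The tool tilted by up to about 0.065 rad during the moves, which the interface gave no way to correct.
- The dish cannot be seen under the cover, and I judged the cover flat from height and force, not from a separate measurement of its tilt.

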